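# Set the pasta machine two notches thinner and run the crank

## Robot

A 6-joint arm with a two-finger parallel gripper is mounted at the origin on a cart in front of the work surface, level with it; the furniture and walls round the work are solid. World frame = base frame: x ahead of the robot, y to its left, z up, the work surface at z = 0. Lengths are in m, angles in rad, forces in N, time in s.
With the tool pointing down it reaches from about 0.325 to 0.9 m from the base axis. Payload 6.1 kg.
Tool frame: the origin (TCP) lies between the finger pads; the fingertips stand 8 mm ahead of it and the grasp point (between the pads) lies 11 mm behind it; z points along the fingers, y is the direction in which the jaws open and shut (so a half turn about z gives the same grasp; the last joint's range is limited). The gripper opens to 85 mm and grips with 20 to 120 N. Pads are 22 mm wide; open, the fingers measure 114 mm over their backs; the gripper's body (76 mm by 85 mm) begins 54 mm behind the grasp point. The pads swing forward as they close: fully open they stand 13 mm farther back than shut.
Start: joints at [-1.239, 0.22, 1.526, -0, 1.395, -0.126], TCP at [0.276, -0.561, 0.239] pointing down, gripper open.
Joint ranges: [-2.98, 2.98], [-0.91, 2.08], [0.09, 2.57], [-1.24, 4.39], [0.2, 2.65], [-2.68, 2.68]. Speed limits (rad/s): [2.57, 2.57, 3.01, 3.14, 3.14, 3.14].

## Interface

Orientations are given as a rotation vector (axis times angle).
In Python, from cell import * gives the robot as it stands. The module is installed in compiled form; this text tells all that it offers.
- The arm moves only by the tool drive_tool, never from a script. Its argument "targets" is a list of rows, each an object of numbers: "x", "y", "z": the shift along the tool's x, y, z in m; "spin": the turn about the tool's z in degrees; "hand": the finger opening in m, from 0 to 0.0854. A call has 1 to 5 rows; each row shifts and turns the pose as measured when the row begins, along the tool's axes as they then stand; what a row does not reach is not made up. A row lasts 1/12 s, in which the tool goes at most 41.7 mm and 7.16 degrees, less where a joint would pass 70% of its speed; a pose out of reach is approached as far as the arm can. A call with a gripper value outside its range is refused whole. The fingers move at their own pace and stop on an object; "force" is the grip in N (left out, the last holds). Time passes only in rows, so rows that do not move let the fingers close. It gives the time, the measured TCP pose, the force and the opening at its end, in the units of the state.
- get_obs(): the state, without advancing time (a new reading comes with each control period).
- read_camera(name): name is "side" or "top"; returns a dict with "frame" (420x560x3 uint8, red, green, blue), "fx", "fy", "cx", "cy" (pixels), "eye" and "rotation" of the camera in the world. Camera axes: x right, y up, looking along -z (the intrinsics and any distortion apply to the point x, -y, -z); pixel columns grow to the right and rows downward; lengths in m; the calibration is good to about 2 mm. A picture is of the moment at which its call begins. There is no depth.
- close_job(): hands the job in, once; it reports no verdict.
The state is a dict: "time": time; "joint_positions": joint angles; "joint_vel": joint speeds; "joint_efforts": joint torques, N m; "ee_pos": TCP position; "orientation": TCP orientation; "ft_force": force on the tool from outside, world axes, zero at the start; "torque": the same for the moment, N m; "finger_gap": opening from 0.0 (shut) to 1.0 (fully open).
Only numpy, scipy, OpenCV 4.12 (cv2) and the standard library are available. Lean on these libraries where they do the work, as an engineer would, in place of code of your own. Each camera call takes 0.05 s, during which the arm holds its last target.

## Task

The hand-cranked pasta machine on the worktop stands at its open setting; set it for the next pass. Pull its sprung gap knob (left side) outward, turn it clockwise, as you face the knob, to the second notch past the open slot, and let it drop fully home there - feel for the notch, for it is not exactly at its mark, and do not wrench the pin against the notches. Then wind the crank on the right side from pointing to the back up to straight above its shaft, to see that the rollers run free, and leave it there; do not drag or tip the machine, which is not clamped, or disturb the other things.

Things in the scene. Friction and masses are not known exactly. Their poses are not given: they have to be found in the camera images.
- machine_mid (a point): Pasta machine: plain steel, 140 deep (x) by 180 wide (y) by 135 high, rollers left to right, on rubber feet, 3.5 kg, not clamped (slides at about 20 N). Point on its middle plane, 60 mm above the worktop. Axes: x to the back, y left towards the knob, z up. Flat side plates: outer faces at y = +82 and -82 mm.
- dial (a point): Centre of the dial on the left side plate's face (on the knob's axis, 98 mm above the worktop); axes as machine_mid. A ring of notches 60 mm across, its face 12 mm out from the plate; round it nine raised marks: a bar straight up (open), then eight dots, one every 30 degrees clockwise.
- knob_grip (a point): Centre of the gap knob's black fluted grip: a level cylinder 39 mm in diameter, 30 long; 38 mm out from the side plate when home. Moves and turns with the knob; its y axis always points outward along the knob's axis (pull this way). Inward of the grip: neck 26 mm across, then a steel skirt 60 mm across with a pointer rib, its face 20 mm from this point. 20 to 40 N holds it.
- plunger (a joint): How far the knob is pulled out, in m: 0 fully home in a notch or the open slot, 0.009 at its end stop. A spring pulls it home with 5 N at 0, 8.6 N at 0.009. Pulled 0.006 or more, it turns freely past the notches. With its pin resting on the ring between two notches it stands at about 0.005 and stays at that angle if let go.
- knob (a joint): Angle in rad, growing clockwise seen facing the knob (pointer goes from straight up towards the robot). 0: the open slot (at the bar), 0.18 of play either way; starts there. Notches nominally every 0.524: the second at 1.047. The ring sits up to 0.14 off its marks, either way, all notches alike; each has 0.03 of play. Turning friction 0.03 N m.
- index_pin: Steel index pin on the back of the knob's skirt, 4.4 mm wide, square-ended, 24 mm from the knob's axis behind the pointer; it drops 5.5 mm into a straight-walled notch. Origin on the knob's axis, in the side plate's face when home; y outward, z towards the pointer. More than 25 N on it (turning hard while it is in a notch) bends it.
- crank (a joint): Angle of the crank in rad: 0 with its arm level, pointing to the back (the machine's +x); grows as the handle rises; 1.571 with the handle straight above the shaft. Starts within 0.25 of 0; stays where it is left (about 3 N at the handle to turn it).
- crank_grip (a point): Centre of the crank's wooden handle, a sleeve 24 mm in diameter, 58 long, that spins freely on its pin; level, parallel to the rollers, its y axis pointing left to the machine. It goes round the crank's shaft at 70 mm.
- crank_shaft (a point): Point on the axis of the crank's shaft, on the right side plate's face, 98 mm above the worktop. Axes as machine_mid; in them the dial's point lies at x +36, y +164 mm from here. The handle's centre circles this axis at 70 mm, 58 mm to the right of this point.
- small_cup: Bystander: small clear glass cup, 72 mm across and 62 high, front left. Origin at the centre of its underside.
- salt: Bystander: salt shaker, 44 mm across and 90 high, front right. Origin under its centre.
- opener: Bystander: bottle opener, 174 by 41 by 20 mm, lying at the front right. Origin under its centre.
- water_glass: Bystander: clear drinking glass, 81 mm across and 103 high, behind the machine on the right. Origin under its centre.

How it is judged:
On the way, in this order (a step that is already met when the one before it is completed fails the run):
1. the gap knob is pulled clear of the open slot, the crank not yet turned (value of joint plunger above 0.004 m and value of joint crank below 0.7 rad), for 0.1 s.
2. the knob is fully home in the second notch, the crank not yet turned (value of joint knob between 0.84 and 1.25 rad and value of joint plunger below 0.0015 m and value of joint crank below 0.7 rad), for 0.3 s.
At the end, for the whole second after the job is handed in: The knob is fully home (within 1.5 mm) in the second notch (0.84 to 1.25 rad), the crank's handle is within 0.25 rad of straight above its shaft and at rest, and the machine stands flat (value of joint knob between 0.84 and 1.25 rad and value of joint plunger below 0.0015 m and value of joint crank between 1.32 and 1.82 rad and angle between machine_mid's own z axis and vertical below 0.03 rad and velocity of joint crank below 0.05 rad/s); the robot touches nothing.
It fails at once if the index pin is wrenched against the notches (over 25 N) (contact force between index_pin and anything else above 25 N).
It fails at once if the machine is dragged more than 20 mm (distance of machine_mid from where it was at the start of the episode above 0.02 m).
It fails at once if the machine is tipped by more than 5 degrees (angle between machine_mid's own z axis and vertical above 0.087 rad).
It fails at once if a cup, glass, shaker or opener standing round the machine is moved more than 30 mm (distance of any of small_cup, salt, opener, water_glass from where it was at the start of the episode above 0.03 m).
It also fails if it takes over 72 s, if anything falls off the work surface, if the arm or the gripper's body presses on something with over 40 N, if the wrist force passes 120 N, or if a joint passes its speed limit or range.

## Working session

There is one attempt and no reset: what is moved stays moved. The work goes in short steps, Python scripts to look and compute and a tool call to move; the robot and the scene stay as the last step left them, time stands still between calls to the robot, and variables do not carry over. Pictures are saved under pics/ and viewed, and the job is handed in when it is done.

Besides the shell and the picture viewer there is one more tool, called after "Call:" in YAML: its name, and indented under it one key for each argument. drive_tool: Moves the arm, as the interface text tells. Its arguments: {"type":"object","properties":{"targets":{"type":"array","items":{"type":"object","properties":{"x":{"type":"number"},"y":{"type":"number"},"z":{"type":"number"},"spin":{"type":"number"},"hand":{"type":"number"}}}},"force":{"type":"number"}},"required":["targets"]}

```bash
mkdir -p pics; python3 - <<'E'
from cell import *
import cv2,json
o=get_obs();print(o)
for n in("side","top"):
    c=read_camera(n);cv2.imwrite(f"pics/{n}0.png",c["frame"][:,:,::-1])
    print(n,{k:v for k,v in c.items() if k!="frame"})
E
```

```text
{'time': 0.0, 'joint_positions': array([-1.23910484e+00,  2.21242637e-01,  1.52760954e+00, -1.73805753e-05,
        1.39473024e+00, -1.26109623e-01]), 'joint_vel': array([-0.00093219, -0.00054341,  0.00019559, -0.00140094,  0.00027405,
        0.00111583]), 'joint_efforts': array([-4.98692461e-04, -4.96897209e+01, -3.89389515e+01, -1.80441925e-04,
        1.09373839e-02,  3.36841296e-06]), 'ee_pos': array([ 0.27602462, -0.56007656,  0.23818985]), 'orientation': array([-3.05772175e+00, -7.12404991e-01,  3.47223010e-04]), 'ft_force': array([ 0.01627007, -1.13402022, -0.83567805]), 'torque': array([0.01308687, 0.02521709, 0.01888673]), 'finger_gap': 0.9968452558412466}
side {'fx': 437.32077515347765, 'fy': 437.32077515347765, 'cx': 275.48703060829746, 'cy': 210.0450363323737, 'eye': array([0.00682437, 0.84142   , 0.6455123 ]), 'rotation': array([ 0.38805897, -1.28832481, -2.23817627])}
top {'fx': 520.796753843301, 'fy': 520.796753843301, 'cx': 282.7602694878295, 'cy': 216.92481117265893, 'eye': array([0.03347094, 0.11875424, 1.77536864]), 'rotation': array([ 0.23204183, -0.25828779, -1.62192534])}
```

View pics/side0.png

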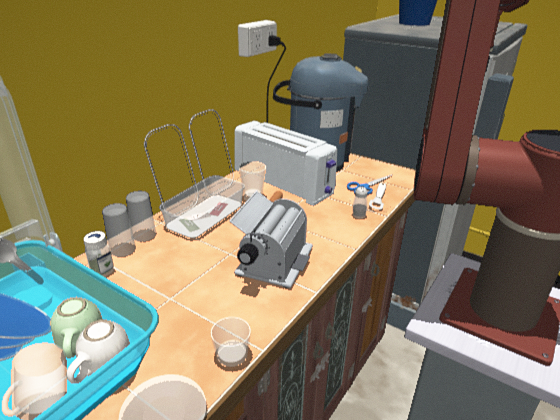

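View pics/top0.png

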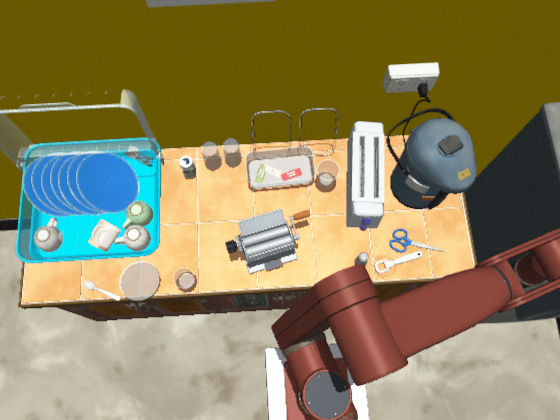

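```bash
cat > h.py <<'E'
import numpy as np,cv2
from scipy.spatial.transform import Rotation as R
def ray(c,u,v):
    d=np.array([(u-c["cx"])/c["fx"],-(v-c["cy"])/c["fy"],-1.])
    return np.array(c["eye"]),R.from_rotvec(c["rotation"]).apply(d)
def atz(c,u,v,z):
    e,d=ray(c,u,v);return e+d*(z-e[2])/d[2]
def proj(c,P):
    q=R.from_rotvec(c["rotation"]).inv().apply(np.atleast_2d(P)-c["eye"])
    return np.c_[c["cx"]+c["fx"]*q[:,0]/-q[:,2],c["cy"]-c["fy"]*q[:,1]/-q[:,2]]
def tri(c1,p1,c2,p2):
    A=[];b=[]
    for c,p in((c1,p1),(c2,p2)):
        e,d=ray(c,*p);d/=np.linalg.norm(d);M=np.eye(3)-np.outer(d,d);A.append(M);b.append(M@e)
    return np.linalg.lstsq(np.vstack(A),np.hstack(b),rcond=None)[0]
def crop(c,x0,y0,x1,y1,s,name):
    f=c["frame"][y0:y1,x0:x1,::-1];cv2.imwrite(name,cv2.resize(f,None,fx=s,fy=s,interpolation=cv2.INTER_CUBIC))
E
python3 - <<'E'
from cell import *
from h import *
crop(read_camera("side"),225,180,325,295,5,"pics/s1.png")
crop(read_camera("top"),215,195,325,280,7,"pics/t1.png")
E
```

```text
(no output)
```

View pics/s1.png

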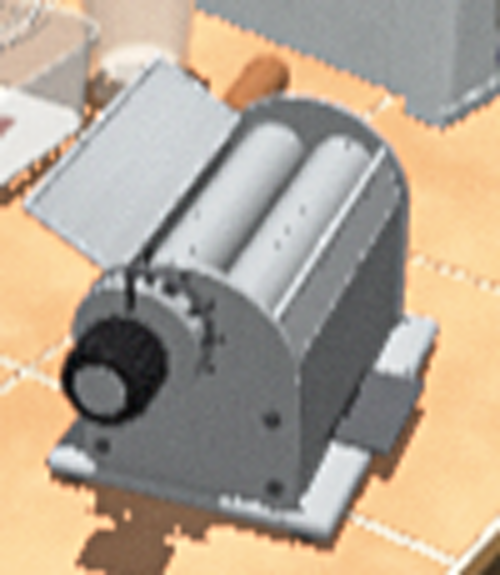

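View pics/t1.png

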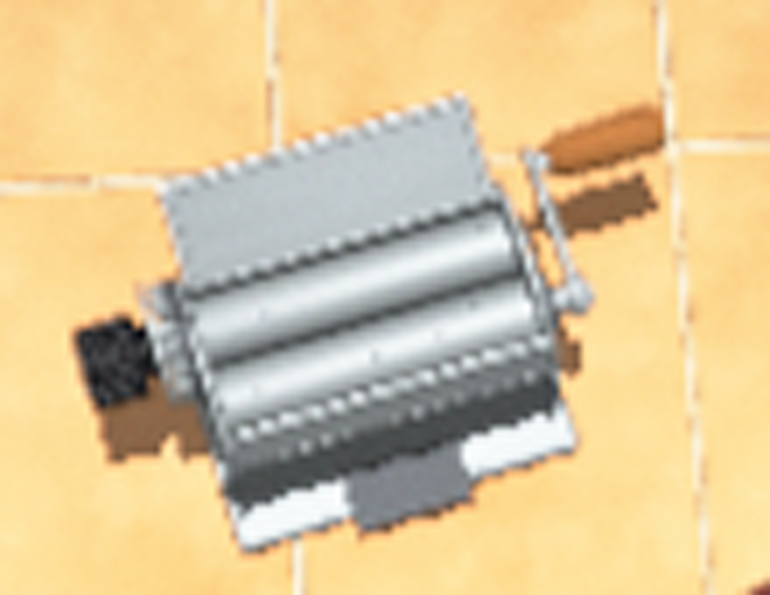

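```bash
cat > fit.py <<'E'
from cell import *
from h import *
from scipy.optimize import least_squares
s=read_camera("side");t=read_camera("top")
def model(p):
    x,y,yaw,q=p; ax=np.array([np.cos(yaw),np.sin(yaw),0]);ay=np.array([-np.sin(yaw),np.cos(yaw),0]);az=np.array([0,0,1.])
    D=np.array([x,y,.098]);S=D-.036*ax-.164*ay;H=S-.058*ay+.07*(np.cos(q)*ax+np.sin(q)*az)
    return dict(D=D,G=D+.038*ay,O=D+.053*ay,S=S,H=H,Hf=H-.029*ay,Hn=H+.029*ay,ax=ax,ay=ay)
obs=[("G",t,231.4,246.4),("G",s,248,254.2),("O",s,244.4,257.6),("O",t,227.6,247.6),("H",t,301,215),("Hf",t,310,212.9),("Hn",t,292.6,217.4),("Hf",s,280.4,194.4)]
def f(p):
    m=model(p);return np.hstack([proj(c,m[k])[0]-(u,v) for k,c,u,v in obs])
if __name__=="__main__":
    r=least_squares(f,[.4,0,0,0]);print(r.x);print(f(r.x).reshape(-1,2).round(1))
    m=model(r.x)
    for k in m:print(k,m[k].round(4))
    print(tri(s,(248,254.2),t,(231.4,246.4)),tri(s,(280.4,194.4),t,(310,212.9)))
    for n,c,u,v,z in(("cup",s,233,357,0),("cup_t",t,186,280,.062),("salt",t,362,260,.09),("glass",t,326,182,.06),("glass_t",t,327,172,.103)):print(n,atz(c,u,v,z).round(3))
    fr=[c["frame"].copy() for c in(s,t)]
    for k in("D","G","O","S","H","Hf","Hn"):
        print(k,proj(s,m[k])[0].round(1),proj(t,m[k])[0].round(1))
E
python3 fit.py
```

```text
[ 0.48724863  0.21551857  0.24676855 -0.13712997]
[[-0.9 -0.2]
 [ 0.1 -1. ]
 [ 0.8 -0.5]
 [-1.4 -0. ]
 [ 0.4  0.2]
 [-0.5 -0.2]
 [ 0.7  0.3]
 [-0.3 -0.1]]
D [0.4872 0.2155 0.098 ]
G [0.478  0.2524 0.098 ]
O [0.4743 0.2669 0.098 ]
S [0.4924 0.0477 0.098 ]
H [0.5738 0.0084 0.0884]
Hf [ 0.5809 -0.0197  0.0884]
Hn [0.5667 0.0365 0.0884]
ax [0.9697 0.2443 0.    ]
ay [-0.2443  0.9697  0.    ]
[0.47912377 0.25013123 0.09333168] [ 0.580775   -0.02149021  0.08728488]
cup [0.385 0.42  0.   ]
cup_t [0.381 0.407 0.062]
salt [ 0.405 -0.18   0.09 ]
glass [ 0.7  -0.09  0.06]
glass_t [ 0.721 -0.091  0.103]
D [255.  243.7] [241.5 242.9]
G [248.1 253.2] [230.5 246.2]
O [245.2 257.1] [226.2 247.6]
S [294.4 211.4] [291.7 238.2]
H [276.3 199.1] [301.4 215.2]
Hf [280.1 194.3] [309.5 212.7]
Hn [272.3 204.2] [293.3 217.7]
```

```bash
cat > to.py <<'E'
import sys
from cell import *
from h import *
def info(tx=None):
    o=get_obs();M=R.from_rotvec(o["orientation"]).as_matrix();p=o["ee_pos"]
    yaw=0.2468;ax=np.array([np.cos(yaw),np.sin(yaw),0]);ay=np.array([-ax[1],ax[0],0])
    D=np.array([.4872,.2155,0])
    print("t",round(o["time"],2),"p",p.round(4),"yhead",round(np.degrees(np.arctan2(M[1,1],M[0,1])),2),"tilt",(M[:,2]).round(4),"gap",round(o["finger_gap"]*85.4,1))
    r=p-D;print("machine-rel dial: x %.4f y %.4f z %.4f"%(r@ax,r@ay,p[2]))
    F=o["ft_force"];print("F mach",(F@ax).round(2),(F@ay).round(2),F[2].round(2),"T",o["torque"].round(2))
    if tx is not None: d=np.array(tx)-p;print("d tool",(M.T@d).round(4),"rows",np.linalg.norm(d)/.0417)
if __name__=="__main__":
    info([float(a) for a in sys.argv[1:4]] if len(sys.argv)>3 else None)
E
python3 to.py .478 .2524 .3
```

```text
t 0.3 p [ 0.2761 -0.5605  0.2389] yhead -63.77 tilt [-2.e-04  7.e-04 -1.e+00] gap 85.2
machine-rel dial: x -0.3942 y -0.7009 z 0.2389
F mach 0.25 0.1 0.24 T [ 0.03 -0.01  0.05]
d tool [ 0.5403 -0.64   -0.0606] rows 20.138628168223928
```

Call:
drive_tool:
  targets:
    - {"z":-0.015,"spin":-7,"hand":0.0}
    - {"z":-0.015,"spin":-7,"hand":0}
    - {"z":-0.015,"spin":-7,"hand":0}
    - {"z":-0.015,"spin":-7,"hand":0}
    - {"spin":-7,"hand":0}
  force: 30

```text
$.targets[0]: bad value
```

Call:
drive_tool:
  targets:
    - {"x":0,"y":0,"z":-0.015,"spin":-7,"hand":0.0}
    - {"x":0,"y":0,"z":-0.015,"spin":-7,"hand":0}
    - {"x":0,"y":0,"z":-0.015,"spin":-7,"hand":0}
    - {"x":0,"y":0,"z":-0.015,"spin":-7,"hand":0}
    - {"x":0,"y":0,"z":0,"spin":-7,"hand":0}
  force: 30

```text
time: 0.72
ee_pos: [0.2757, -0.5591, 0.2984]
orientation: [-2.687, -1.616, -0.002]
ft_force: [0.1, -0.2, 0.3]
finger_gap: 0.295
```

Call:
drive_tool:
  targets:
    - {"x":0,"y":0,"z":0,"spin":-7,"hand":0.0}
    - {"x":0,"y":0,"z":0,"spin":-7,"hand":0}
    - {"x":0,"y":0,"z":0,"spin":-7,"hand":0}
    - {"x":0,"y":0,"z":0,"spin":-7,"hand":0}
    - {"x":0,"y":0,"z":0,"spin":-7,"hand":0}

```text
time: 1.13
ee_pos: [0.2759, -0.5597, 0.3006]
orientation: [-2.063, -2.366, -0.003]
ft_force: [-0.0, -0.2, -0.4]
finger_gap: 0.003
```

```bash
python3 to.py .478 .2524 .3
```

```text
t 1.13 p [ 0.2759 -0.5597  0.3006] yhead 7.84 tilt [-0.0011  0.0032 -1.    ] gap 0.3
machine-rel dial: x -0.3943 y -0.7001 z 0.3006
F mach -0.1 -0.21 -0.36 T [0.   0.04 0.03]
d tool [0.777  0.3109 0.0029] rows 20.069618325810204
```

Call:
drive_tool:
  targets:
    - {"x":0,"y":0,"z":0,"spin":-6.3,"hand":0.0}
    - {"x":0.0335,"y":0.0183,"z":0,"spin":0,"hand":0}
    - {"x":0.0335,"y":0.0183,"z":0,"spin":0,"hand":0}
    - {"x":0.0335,"y":0.0183,"z":0,"spin":0,"hand":0}
    - {"x":0.0335,"y":0.0183,"z":0,"spin":0,"hand":0}

```text
time: 1.55
ee_pos: [0.3103, -0.4126, 0.2966]
orientation: [-1.92, -2.478, -0.004]
ft_force: [1.4, -0.3, 0.6]
finger_gap: 0.004
```

Call:
drive_tool:
  targets:
    - {"x":0.0335,"y":0.0183,"z":0,"spin":0,"hand":0}
    - {"x":0.0335,"y":0.0183,"z":0,"spin":0,"hand":0}
    - {"x":0.0335,"y":0.0183,"z":0,"spin":0,"hand":0}
    - {"x":0.0335,"y":0.0183,"z":0,"spin":0,"hand":0}
    - {"x":0.0335,"y":0.0183,"z":0,"spin":0,"hand":0}

```text
time: 1.97
ee_pos: [0.3572, -0.2188, 0.2969]
orientation: [-1.925, -2.475, -0.005]
ft_force: [1.3, -0.2, 0.6]
finger_gap: 0.004
```

```bash
python3 to.py .4858 .2544 .3
```

```text
t 1.97 p [ 0.3572 -0.2188  0.2969] yhead 14.25 tilt [-0.003   0.0062 -1.    ] gap 0.4
machine-rel dial: x -0.2322 y -0.3894 z 0.2969
F mach 1.18 -0.45 0.58 T [-0.01 -0.06  0.01]
d tool [ 0.427   0.2412 -0.0005] rows 11.760625020180411
```

Call:
drive_tool:
  targets:
    - {"x":0.0356,"y":0.0201,"z":0,"spin":0,"hand":0}
    - {"x":0.0356,"y":0.0201,"z":0,"spin":0,"hand":0}
    - {"x":0.0356,"y":0.0201,"z":0,"spin":0,"hand":0}
    - {"x":0.0356,"y":0.0201,"z":0,"spin":0,"hand":0}
    - {"x":0.0356,"y":0.0201,"z":0,"spin":0,"hand":0}

```text
time: 2.38
ee_pos: [0.4096, -0.017, 0.2993]
orientation: [-1.933, -2.476, -0.007]
ft_force: [1.4, -0.1, 0.4]
finger_gap: -0.001
```

Call:
drive_tool:
  targets:
    - {"x":0.0356,"y":0.0201,"z":0,"spin":0,"hand":0}
    - {"x":0.0356,"y":0.0201,"z":0,"spin":0,"hand":0}
    - {"x":0.0356,"y":0.0201,"z":0,"spin":0,"hand":0}
    - {"x":0.0356,"y":0.0201,"z":0,"spin":0,"hand":0}
    - {"x":0.0356,"y":0.0201,"z":0,"spin":0,"hand":0}

```text
time: 2.8
ee_pos: [0.4622, 0.1849, 0.3021]
orientation: [1.928, 2.474, 0.013]
ft_force: [0.9, -1.3, 0.6]
finger_gap: -0.002
```

Call:
drive_tool:
  targets:
    - {"x":0.0356,"y":0.0201,"z":0.0,"spin":0,"hand":0}
    - {"x":0,"y":0,"z":0.03,"spin":0,"hand":0}
    - {"x":0,"y":0,"z":0.03,"spin":0,"hand":0}
    - {"x":0,"y":0,"z":0.03,"spin":0,"hand":0}
    - {"x":0,"y":0,"z":0.0,"spin":0,"hand":0}

```text
time: 3.22
ee_pos: [0.4755, 0.2369, 0.2124]
orientation: [1.911, 2.484, 0.027]
ft_force: [-1.2, -1.2, -1.3]
finger_gap: -0.003
```

```bash
python3 to.py .4858 .2544 .16;python3 - <<'E'
from cell import *
from h import *
crop(read_camera("side"),205,130,325,270,4,"pics/s2.png")
crop(read_camera("top"),195,195,325,280,6,"pics/t2.png")
E
```

```text
t 3.22 p [0.4755 0.2369 0.2124] yhead 14.87 tilt [ 0.0166  0.009  -0.9998] gap -0.2
machine-rel dial: x -0.0062 y 0.0236 z 0.2124
F mach -1.45 -0.86 -1.35 T [-0.02  0.02 -0.03]
d tool [0.014  0.0135 0.0527] rows 1.3479172907320984
```

View pics/s2.png

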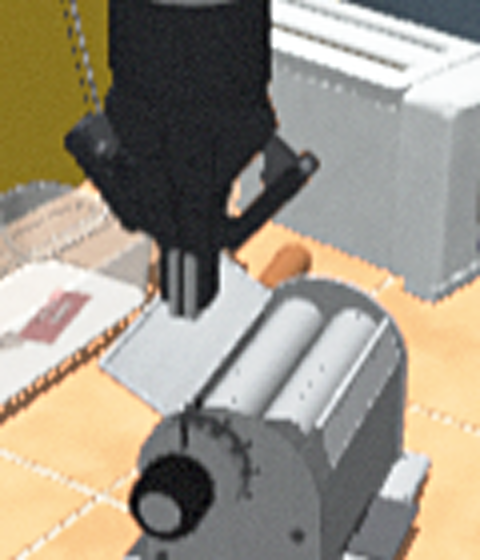

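Call:
drive_tool:
  targets:
    - {"x":0.014,"y":0.012,"z":0,"spin":0,"hand":0}
    - {"x":0,"y":0,"z":0.03,"spin":0,"hand":0}
    - {"x":0,"y":0,"z":0.03,"spin":0,"hand":0}
    - {"x":0,"y":0,"z":0.0,"spin":0,"hand":0}

```text
time: 3.65
ee_pos: [0.496, 0.2561, 0.1709]
orientation: [1.905, 2.468, 0.062]
ft_force: [-0.8, -0.0, -1.1]
finger_gap: -0.002
```

```bash
python3 to.py .4838 .2539 .14;python3 - <<'E'
from cell import *
from h import *
crop(read_camera("side"),205,180,305,290,5,"pics/s3.png")
crop(read_camera("top"),195,195,325,280,6,"pics/t3.png")
E
```

```text
t 3.65 p [0.496  0.2561 0.1709] yhead 14.65 tilt [ 0.0428  0.0174 -0.9989] gap -0.2
machine-rel dial: x 0.0185 y 0.0372 z 0.1709
F mach -0.77 0.15 -1.11 T [ 0.01  0.06 -0.04]
d tool [ 0.0008 -0.0138  0.0303] rows 0.7986837624227404
```

View pics/s3.png

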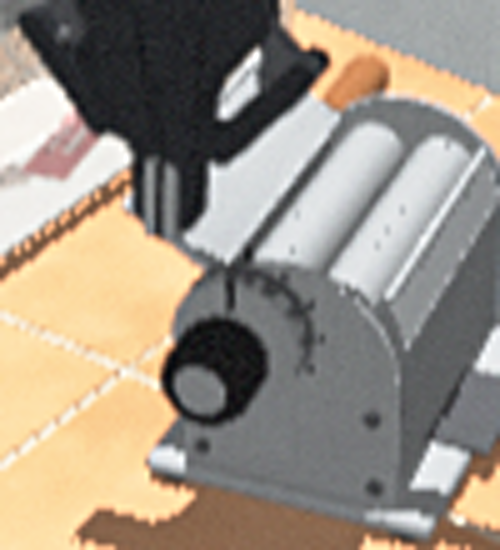

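View pics/t3.png

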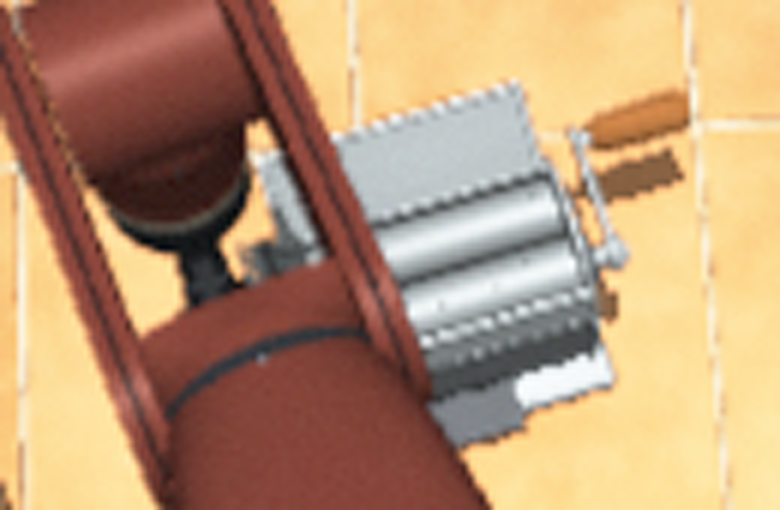

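```bash
python3 -c "
from cell import *
o=get_obs();print(o['joint_positions'].round(3),o['joint_vel'].round(3))"
```

```text
[0.334 0.082 1.805 0.002 1.202 0.077] [ 0.002 -0.021 -0.019  0.001  0.001 -0.003]
```

Call:
drive_tool:
  targets:
    - {"x":0,"y":0,"z":0,"spin":0,"hand":0}
    - {"x":0,"y":0,"z":0,"spin":0,"hand":0}

```text
time: 3.92
ee_pos: [0.5008, 0.2571, 0.1813]
orientation: [1.902, 2.461, 0.079]
ft_force: [-0.6, -0.5, 0.8]
finger_gap: 0.002
```

```bash
python3 to.py .4838 .2539 .14; python3 -c "
from cell import *
o=get_obs();print(o['joint_positions'].round(3),o['joint_vel'].round(3))"
```

```text
t 3.92 p [0.5008 0.2571 0.1813] yhead 14.59 tilt [ 0.0549  0.0214 -0.9983] gap 0.1
machine-rel dial: x 0.0233 y 0.0370 z 0.1813
F mach -0.69 -0.32 0.75 T [ 0.04 -0.01 -0.01]
d tool [ 0.0009 -0.0196  0.0402] rows 1.0723308435780121
[0.333 0.077 1.8   0.002 1.206 0.077] [-0.004 -0.03  -0.03  -0.     0.02   0.001]
```

Call:
drive_tool:
  targets:
    - {"x":0,"y":0,"z":0,"spin":0,"hand":0}

```text
time: 4.0
ee_pos: [0.5019, 0.2572, 0.1837]
orientation: [1.901, 2.459, 0.083]
ft_force: [-0.3, -0.3, -0.1]
finger_gap: -0.001
```

Call:
drive_tool:
  targets:
    - {"x":0,"y":0,"z":0,"spin":0,"hand":0}

```text
time: 4.08
ee_pos: [0.5028, 0.2574, 0.1857]
orientation: [1.9, 2.458, 0.086]
ft_force: [-0.1, -0.1, 0.1]
finger_gap: -0.004
```

```bash
python3 to.py .4838 .2539 .14; python3 -c "
from cell import *
o=get_obs();print(o['joint_positions'].round(4),o['joint_vel'].round(3),o['joint_efforts'].round(2))
for i in range(6):
  read_camera('top');o=get_obs();print(o['time'],o['ee_pos'].round(4),o['joint_positions'].round(4),o['joint_efforts'].round(1))"
```

```text
t 4.08 p [0.5028 0.2574 0.1857] yhead 14.56 tilt [ 0.0607  0.0233 -0.9979] gap -0.3
machine-rel dial: x 0.0253 y 0.0368 z 0.1857
F mach -0.11 -0.08 0.1 T [-0.02  0.01 -0.02]
d tool [ 0.0011 -0.0221  0.0443] rows 1.1886776111298216
[0.3322 0.0725 1.796  0.0024 1.2081 0.0772] [-0.003 -0.021 -0.018  0.001  0.01  -0.003] [-0.000e+00 -4.107e+01 -3.760e+01  1.000e-02 -3.300e-01 -0.000e+00]
4.1333 [0.503  0.2575 0.1858] [0.3323 0.0724 1.7958 0.0024 1.2079 0.0772] [  0.  -40.  -36.3   0.   -0.2  -0. ]
4.1833 [0.5026 0.2574 0.1852] [0.3323 0.0729 1.7964 0.0024 1.2076 0.0772] [ -0.  -41.3 -37.7   0.   -0.3  -0. ]
4.2333 [0.5022 0.2573 0.1846] [0.3324 0.0734 1.797  0.0024 1.2076 0.0772] [ -0.  -41.6 -38.    0.   -0.3  -0. ]
4.2833 [0.502  0.2573 0.1841] [0.3325 0.0739 1.7975 0.0024 1.2075 0.0772] [ -0.  -41.6 -38.    0.   -0.3  -0. ]
4.3333 [0.5018 0.2572 0.1838] [0.3325 0.0742 1.7978 0.0024 1.2074 0.0772] [ -0.  -41.6 -37.9   0.   -0.3  -0. ]
4.3833 [0.5017 0.2572 0.1836] [0.3325 0.0744 1.7979 0.0024 1.2074 0.0772] [ -0.  -41.5 -37.8   0.   -0.3  -0. ]
```

Call:
drive_tool:
  targets:
    - {"x":0,"y":0,"z":0.005,"spin":0,"hand":0}
    - {"x":0,"y":0,"z":0.005,"spin":0,"hand":0}
    - {"x":0,"y":0,"z":0.005,"spin":0,"hand":0}

```text
time: 4.63
ee_pos: [0.5029, 0.2577, 0.1681]
orientation: [1.901, 2.459, 0.084]
ft_force: [-0.6, -1.0, -0.6]
finger_gap: -0.0
```

```bash
cat > hold.py <<'E'
import sys
from cell import *
from to import info
info()
for i in range(int(sys.argv[1])):
  read_camera('top');o=get_obs();print(round(o['time'],2),o['ee_pos'].round(4),o['joint_positions'].round(4))
info()
E
python3 hold.py 4
```

```text
t 4.63 p [0.5029 0.2577 0.1681] yhead 14.58 tilt [ 0.0587  0.0227 -0.998 ] gap -0.0
machine-rel dial: x 0.0255 y 0.0371 z 0.1681
F mach -0.81 -0.85 -0.56 T [-0.02  0.08  0.02]
4.68 [0.5021 0.2574 0.1665] [0.3327 0.094  1.8107 0.0024 1.1762 0.0771]
4.73 [0.502  0.2574 0.1669] [0.3327 0.0937 1.8104 0.0024 1.1774 0.0772]
4.78 [0.5023 0.2575 0.1676] [0.3327 0.0931 1.8097 0.0024 1.1778 0.0771]
4.83 [0.5026 0.2576 0.1681] [0.3327 0.0927 1.8091 0.0025 1.1779 0.0772]
t 4.83 p [0.5026 0.2576 0.1681] yhead 14.58 tilt [ 0.0578  0.0224 -0.9981] gap 0.3
machine-rel dial: x 0.0253 y 0.0371 z 0.1681
F mach -0.18 0.12 -0.44 T [ 0.01  0.   -0.04]
```

Call:
drive_tool:
  targets:
    - {"x":0.001,"y":-0.007,"z":0,"spin":0,"hand":0}
    - {"x":0,"y":-0.006,"z":0.004,"spin":0,"hand":0}
    - {"x":0,"y":-0.004,"z":0.005,"spin":0,"hand":0}
    - {"x":0,"y":-0.002,"z":0.006,"spin":0,"hand":0}

```text
time: 5.17
ee_pos: [0.4846, 0.2544, 0.1528]
orientation: [1.9, 2.458, 0.087]
ft_force: [-0.1, -0.0, -0.1]
finger_gap: -0.004
```

```bash
python3 hold.py 4
```

```text
t 5.17 p [0.4846 0.2544 0.1528] yhead 14.58 tilt [ 0.061   0.0235 -0.9979] gap -0.3
machine-rel dial: x 0.0070 y 0.0383 z 0.1528
F mach -0.13 0.01 -0.14 T [-0.04  0.04 -0.04]
5.22 [0.4835 0.254  0.151 ] [0.3381 0.0671 1.8709 0.0021 1.1409 0.0825]
5.27 [0.4838 0.254  0.1514] [0.338  0.0674 1.8698 0.0021 1.142  0.0825]
5.32 [0.4845 0.2542 0.1521] [0.3379 0.0674 1.8684 0.0021 1.1423 0.0825]
5.37 [0.485  0.2543 0.1527] [0.3378 0.0673 1.8673 0.0021 1.1424 0.0825]
t 5.37 p [0.485  0.2543 0.1527] yhead 14.57 tilt [ 0.0602  0.0232 -0.9979] gap -0.1
machine-rel dial: x 0.0074 y 0.0382 z 0.1527
F mach -0.61 0.03 0.79 T [0.03 0.01 0.  ]
```

Call:
drive_tool:
  targets:
    - {"x":0,"y":-0.001,"z":0.005,"spin":0,"hand":0}
    - {"x":0,"y":-0.001,"z":0.005,"spin":0,"hand":0}
    - {"x":0,"y":-0.001,"z":0.005,"spin":0,"hand":0}
    - {"x":0,"y":0,"z":0.004,"spin":0,"hand":0}

```text
time: 5.7
ee_pos: [0.4848, 0.2545, 0.1337]
orientation: [1.899, 2.456, 0.091]
ft_force: [0.8, 0.1, 0.1]
finger_gap: -0.001
```

```bash
python3 hold.py 2;python3 - <<'E'
from cell import *
from h import *
crop(read_camera("side"),205,180,305,290,5,"pics/s4.png")
E
```

```text
t 5.7 p [0.4848 0.2545 0.1337] yhead 14.56 tilt [ 0.0637  0.0244 -0.9977] gap -0.1
machine-rel dial: x 0.0072 y 0.0384 z 0.1337
F mach 0.83 -0.15 0.11 T [-0.02  0.04 -0.01]
5.75 [0.4844 0.2543 0.1328] [0.3381 0.0883 1.8857 0.002  1.1005 0.083 ]
5.8 [0.4844 0.2543 0.1332] [0.3381 0.0879 1.8853 0.002  1.1015 0.083 ]
t 5.8 p [0.4844 0.2543 0.1332] yhead 14.55 tilt [ 0.0624  0.0239 -0.9978] gap -0.2
machine-rel dial: x 0.0068 y 0.0383 z 0.1332
F mach 0.14 1.0 -0.31 T [-0.09  0.09  0.  ]
```

View pics/s4.png

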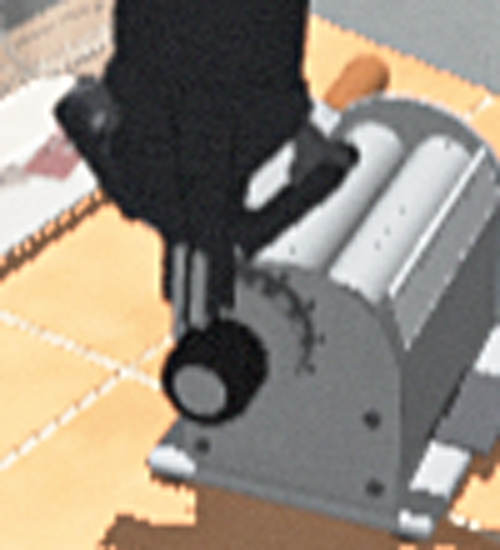

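Call:
drive_tool:
  targets:
    - {"x":0,"y":0,"z":0.004,"spin":0,"hand":0}
    - {"x":0,"y":0,"z":0.003,"spin":0,"hand":0}
    - {"x":0,"y":0,"z":0.003,"spin":0,"hand":0}

```text
time: 6.1
ee_pos: [0.4865, 0.2552, 0.1244]
orientation: [1.899, 2.455, 0.093]
ft_force: [-0.4, 1.9, 11.1]
finger_gap: -0.002
```

```bash
python3 hold.py 2
```

```text
t 6.1 p [0.4865 0.2552 0.1244] yhead 14.55 tilt [ 0.0655  0.0252 -0.9975] gap -0.2
machine-rel dial: x 0.0090 y 0.0386 z 0.1244
F mach 0.04 1.93 11.09 T [ 0.36  0.04 -0.01]
6.15 [0.487  0.2554 0.1247] [0.3383 0.1021 1.8879 0.0024 1.0801 0.083 ]
6.2 [0.4872 0.2553 0.1251] [0.3382 0.1017 1.8875 0.002  1.0808 0.0829]
t 6.2 p [0.4872 0.2553 0.1251] yhead 14.56 tilt [ 0.0669  0.0254 -0.9974] gap 0.2
machine-rel dial: x 0.0097 y 0.0386 z 0.1251
F mach -0.31 -0.18 3.05 T [-0.05  0.05  0.03]
```

Call:
drive_tool:
  targets:
    - {"x":0,"y":-0.001,"z":0.005,"spin":0,"hand":0}
    - {"x":0.003,"y":0,"z":0.006,"spin":0,"hand":0}
    - {"x":0.003,"y":0,"z":0.006,"spin":0,"hand":0}

```text
time: 6.45
ee_pos: [0.4954, 0.2636, 0.1183]
orientation: [1.889, 2.443, 0.122]
ft_force: [0.9, -0.6, 6.4]
finger_gap: 0.0
```

```bash
python3 to.py
```

```text
t 6.45 p [0.4954 0.2636 0.1183] yhead 14.54 tilt [ 0.0883  0.0313 -0.9956] gap 0.0
machine-rel dial: x 0.0197 y 0.0446 z 0.1183
F mach 0.73 -0.84 6.44 T [-0.23 -0.28  0.03]
```

Call:
drive_tool:
  targets:
    - {"x":0,"y":0,"z":-0.012,"spin":0,"hand":0}
    - {"x":-0.004,"y":-0.006,"z":-0.025,"spin":0,"hand":0}
    - {"x":0,"y":0,"z":-0.03,"spin":0,"hand":0}

```text
time: 6.7
ee_pos: [0.4814, 0.2549, 0.1807]
orientation: [1.893, 2.448, 0.108]
ft_force: [-0.2, 0.1, -0.2]
finger_gap: 0.003
```

```bash
python3 hold.py 3
```

```text
t 6.7 p [0.4814 0.2549 0.1807] yhead 14.56 tilt [ 0.0783  0.0276 -0.9965] gap 0.2
machine-rel dial: x 0.0040 y 0.0396 z 0.1807
F mach -0.14 0.12 -0.21 T [-0.01  0.05 -0.01]
6.75 [0.4851 0.2565 0.1888] [ 3.4280e-01  8.9000e-03  1.8571e+00 -2.0000e-04  1.1815e+00  8.8200e-02]
6.8 [0.4861 0.2569 0.1877] [ 3.4280e-01  1.0400e-02  1.8578e+00 -1.0000e-04  1.1763e+00  8.8300e-02]
6.85 [0.4853 0.2566 0.1854] [ 3.4280e-01  1.2500e-02  1.8601e+00 -1.0000e-04  1.1745e+00  8.8300e-02]
t 6.85 p [0.4853 0.2566 0.1854] yhead 14.56 tilt [ 0.0889  0.0316 -0.9955] gap -0.0
machine-rel dial: x 0.0082 y 0.0403 z 0.1854
F mach -0.08 -0.81 0.04 T [-0.05  0.08 -0.01]
```

Call:
drive_tool:
  targets:
    - {"x":0,"y":0,"z":-0.03,"spin":0,"hand":0}
    - {"x":0,"y":0,"z":-0.03,"spin":0,"hand":0}

```text
time: 7.02
ee_pos: [0.4753, 0.2529, 0.2384]
orientation: [1.895, 2.45, 0.104]
ft_force: [0.5, 0.2, 0.5]
finger_gap: -0.003
```

Call:
drive_tool:
  targets:
    - {"x":0,"y":0,"z":0,"spin":0,"hand":0}

```text
time: 7.1
ee_pos: [0.4769, 0.2536, 0.2434]
orientation: [1.892, 2.447, 0.112]
ft_force: [1.5, 1.0, 0.5]
finger_gap: -0.005
```

Call:
drive_tool:
  targets:
    - {"x":0,"y":0,"z":0,"spin":0,"hand":0}

```text
time: 7.18
ee_pos: [0.4767, 0.2535, 0.2434]
orientation: [1.892, 2.447, 0.112]
ft_force: [-0.6, 0.3, -0.9]
finger_gap: -0.001
```

Call:
drive_tool:
  targets:
    - {"x":0,"y":0,"z":0,"spin":0,"hand":0}

```text
time: 7.27
ee_pos: [0.4766, 0.2535, 0.2432]
orientation: [1.892, 2.447, 0.112]
ft_force: [0.3, 0.1, -0.6]
finger_gap: 0.0
```

Call:
drive_tool:
  targets:
    - {"x":0,"y":0,"z":0,"spin":0,"hand":0}

```text
time: 7.35
ee_pos: [0.4761, 0.2533, 0.242]
orientation: [1.893, 2.448, 0.109]
ft_force: [0.4, -0.2, -0.7]
finger_gap: 0.0
```

```bash
python3 hold.py 3
```

```text
t 7.35 p [0.4761 0.2533 0.242 ] yhead 14.57 tilt [ 0.0788  0.0283 -0.9965] gap 0.0
machine-rel dial: x -0.0016 y 0.0393 z 0.2420
F mach 0.36 -0.25 -0.66 T [ 0.02  0.01 -0.  ]
7.4 [0.4759 0.2532 0.2417] [ 3.4250e-01 -5.2200e-02  1.8145e+00  2.0000e-04  1.2961e+00  8.7900e-02]
7.45 [0.4759 0.2532 0.2416] [ 3.4250e-01 -5.2100e-02  1.8145e+00  2.0000e-04  1.2961e+00  8.7900e-02]
7.5 [0.476  0.2532 0.2418] [ 3.4250e-01 -5.2100e-02  1.8142e+00  2.0000e-04  1.2962e+00  8.7900e-02]
t 7.5 p [0.476  0.2532 0.2418] yhead 14.57 tilt [ 0.0783  0.0281 -0.9965] gap 0.4
machine-rel dial: x -0.0016 y 0.0393 z 0.2418
F mach -0.21 0.49 -0.06 T [-0.    0.09 -0.03]
```

Call:
drive_tool:
  targets:
    - {"x":0,"y":-0.04,"z":0,"spin":0,"hand":0}
    - {"x":0,"y":0,"z":0,"spin":0,"hand":0}
    - {"x":0,"y":0,"z":0,"spin":0,"hand":0}
    - {"x":0,"y":0,"z":0,"spin":0,"hand":0}

```text
time: 7.83
ee_pos: [0.4299, 0.2405, 0.2273]
orientation: [1.901, 2.458, 0.082]
ft_force: [-0.8, -1.0, -0.8]
finger_gap: 0.002
```

```bash
python3 hold.py 1
```

```text
t 7.83 p [0.4299 0.2405 0.2273] yhead 14.56 tilt [ 0.0587  0.0211 -0.9981] gap 0.2
machine-rel dial: x -0.0495 y 0.0383 z 0.2273
F mach -1.0 -0.75 -0.82 T [-0.05  0.01  0.01]
7.88 [0.4306 0.2407 0.2278] [ 3.5000e-01 -1.4250e-01  1.9233e+00 -4.0000e-04  1.2971e+00  9.5800e-02]
t 7.88 p [0.4306 0.2407 0.2278] yhead 14.56 tilt [ 0.0599  0.0214 -0.998 ] gap 0.3
machine-rel dial: x -0.0487 y 0.0383 z 0.2278
F mach 0.34 0.21 -0.06 T [-0.01  0.01  0.  ]
```

Call:
drive_tool:
  targets:
    - {"x":0,"y":0.02,"z":0,"spin":0,"hand":0}
    - {"x":0,"y":0.02,"z":0,"spin":0,"hand":0}
    - {"x":0,"y":0,"z":0,"spin":0,"hand":0}
    - {"x":0,"y":0,"z":0,"spin":0,"hand":0}

```text
time: 8.22
ee_pos: [0.4732, 0.2521, 0.2325]
orientation: [1.899, 2.456, 0.088]
ft_force: [-0.0, -0.7, -0.6]
finger_gap: 0.002
```

```bash
python3 hold.py 1
```

```text
t 8.22 p [0.4732 0.2521 0.2325] yhead 14.57 tilt [ 0.0636  0.0228 -0.9977] gap 0.2
machine-rel dial: x -0.0046 y 0.0389 z 0.2325
F mach -0.21 -0.71 -0.57 T [0.01 0.05 0.01]
8.27 [0.4733 0.2521 0.2326] [ 3.4220e-01 -4.0800e-02  1.8200e+00  1.0000e-04  1.2941e+00  8.7800e-02]
t 8.27 p [0.4733 0.2521 0.2326] yhead 14.56 tilt [ 0.0643  0.023  -0.9977] gap -0.1
machine-rel dial: x -0.0045 y 0.0388 z 0.2326
F mach -0.75 0.25 0.3 T [0.03 0.1  0.02]
```

Call:
drive_tool:
  targets:
    - {"x":0,"y":-0.041,"z":0,"spin":0,"hand":0}
    - {"x":0,"y":0,"z":0,"spin":0,"hand":0}
    - {"x":0,"y":0,"z":0,"spin":0,"hand":0}
    - {"x":0,"y":0.014,"z":0,"spin":0,"hand":0}
    - {"x":0,"y":0.014,"z":0,"spin":0,"hand":0}

```text
time: 8.68
ee_pos: [0.4522, 0.2465, 0.2243]
orientation: [1.903, 2.463, 0.069]
ft_force: [0.5, 0.1, -0.1]
finger_gap: 0.001
```

Call:
drive_tool:
  targets:
    - {"x":0,"y":0.014,"z":0,"spin":0,"hand":0}
    - {"x":0,"y":0,"z":0,"spin":0,"hand":0}
    - {"x":0,"y":-0.041,"z":0,"spin":0,"hand":0}
    - {"x":0,"y":0,"z":0,"spin":0,"hand":0}
    - {"x":0,"y":0,"z":0,"spin":0,"hand":0}

```text
time: 9.1
ee_pos: [0.4234, 0.2388, 0.2191]
orientation: [1.906, 2.467, 0.058]
ft_force: [0.5, -0.8, 0.9]
finger_gap: 0.002
```

Call:
drive_tool:
  targets:
    - {"x":0,"y":0.014,"z":0,"spin":0,"hand":0}
    - {"x":0,"y":0.014,"z":0,"spin":0,"hand":0}
    - {"x":0,"y":0.014,"z":0,"spin":0,"hand":0}
    - {"x":0,"y":0,"z":0,"spin":0,"hand":0}

```text
time: 9.43
ee_pos: [0.4635, 0.2501, 0.2233]
orientation: [1.904, 2.468, 0.061]
ft_force: [-0.0, -0.8, 0.6]
finger_gap: -0.001
```

```bash
python3 hold.py 1
```

```text
t 9.43 p [0.4635 0.2501 0.2233] yhead 14.69 tilt [ 0.0428  0.0161 -0.999 ] gap -0.1
machine-rel dial: x -0.0145 y 0.0393 z 0.2233
F mach -0.2 -0.72 0.61 T [-0.    0.05 -0.01]
9.48 [0.4625 0.2499 0.2231] [ 3.4470e-01 -4.0800e-02  1.8374e+00  8.0000e-04  1.3005e+00  8.7900e-02]
t 9.48 p [0.4625 0.2499 0.2231] yhead 14.7 tilt [ 0.0416  0.0158 -0.999 ] gap -0.1
machine-rel dial: x -0.0155 y 0.0393 z 0.2231
F mach 0.21 1.0 -0.29 T [-0.04  0.08 -0.03]
```

Two more cycles, then approach.

Call:
drive_tool:
  targets:
    - {"x":0,"y":-0.041,"z":0,"spin":0,"hand":0}
    - {"x":0,"y":0,"z":0,"spin":0,"hand":0}
    - {"x":0,"y":0,"z":0,"spin":0,"hand":0}
    - {"x":0,"y":0.012,"z":0,"spin":0,"hand":0}
    - {"x":0,"y":0.012,"z":0,"spin":0,"hand":0}

```text
time: 9.9
ee_pos: [0.4368, 0.2434, 0.2162]
orientation: [1.908, 2.477, 0.039]
ft_force: [0.9, 0.0, -0.1]
finger_gap: 0.002
```

Call:
drive_tool:
  targets:
    - {"x":0,"y":0.012,"z":0,"spin":0,"hand":0}
    - {"x":0,"y":0.012,"z":0,"spin":0,"hand":0}
    - {"x":0,"y":-0.041,"z":0,"spin":0,"hand":0}
    - {"x":0,"y":0,"z":0,"spin":0,"hand":0}
    - {"x":0,"y":0,"z":0,"spin":0,"hand":0}

```text
time: 10.32
ee_pos: [0.4171, 0.2381, 0.2088]
orientation: [1.914, 2.485, 0.017]
ft_force: [0.6, -0.7, 1.0]
finger_gap: -0.002
```

Call:
drive_tool:
  targets:
    - {"x":0,"y":0.012,"z":0,"spin":0,"hand":0}
    - {"x":0,"y":0.012,"z":0,"spin":0,"hand":0}
    - {"x":0,"y":0.012,"z":0,"spin":0,"hand":0}
    - {"x":0,"y":0.012,"z":0,"spin":0,"hand":0}
    - {"x":0,"y":0.012,"z":0,"spin":0,"hand":0}

```text
time: 10.73
ee_pos: [0.4759, 0.255, 0.215]
orientation: [1.909, 2.485, 0.025]
ft_force: [-0.4, 0.1, 0.4]
finger_gap: -0.002
```

```bash
python3 hold.py 1
```

```text
t 10.73 p [0.4759 0.255  0.215 ] yhead 14.92 tilt [ 0.0159  0.008  -0.9998] gap -0.1
machine-rel dial: x -0.0013 y 0.0411 z 0.2150
F mach -0.37 0.2 0.43 T [0.01 0.04 0.01]
10.78 [0.478  0.2554 0.2156] [0.344  0.0242 1.7867 0.0021 1.3103 0.0836]
t 10.78 p [0.478  0.2554 0.2156] yhead 14.89 tilt [ 0.0185  0.0088 -0.9998] gap 0.1
machine-rel dial: x 0.0008 y 0.0410 z 0.2156
F mach 0.02 -1.78 0.85 T [-0.06  0.02 -0.02]
```

Call:
drive_tool:
  targets:
    - {"x":-0.001,"y":0,"z":0.004,"spin":0,"hand":0}
    - {"x":-0.001,"y":0,"z":0.007,"spin":0,"hand":0}
    - {"x":-0.001,"y":0,"z":0.008,"spin":0,"hand":0}
    - {"x":-0.001,"y":0,"z":0.008,"spin":0,"hand":0}
    - {"x":0,"y":0,"z":0.008,"spin":0,"hand":0}

```text
time: 11.2
ee_pos: [0.4814, 0.2525, 0.1826]
orientation: [1.906, 2.48, 0.038]
ft_force: [-0.3, 0.0, -0.2]
finger_gap: 0.001
```

Call:
drive_tool:
  targets:
    - {"x":0,"y":0,"z":0.008,"spin":0,"hand":0}
    - {"x":0,"y":0,"z":0.008,"spin":0,"hand":0}
    - {"x":0,"y":0,"z":0.006,"spin":0,"hand":0}
    - {"x":0,"y":0,"z":0.005,"spin":0,"hand":0}
    - {"x":0,"y":0,"z":0.004,"spin":0,"hand":0}

```text
time: 11.62
ee_pos: [0.4793, 0.2519, 0.145]
orientation: [1.908, 2.483, 0.031]
ft_force: [0.5, 1.0, 0.6]
finger_gap: -0.002
```

```bash
python3 hold.py 1
```

```text
t 11.62 p [0.4793 0.2519 0.145 ] yhead 14.92 tilt [ 0.0201  0.0097 -0.9998] gap -0.2
machine-rel dial: x 0.0012 y 0.0372 z 0.1450
F mach 0.7 0.84 0.62 T [-0.02  0.01 -0.01]
11.67 [0.4788 0.2517 0.1441] [0.3367 0.094  1.855  0.0027 1.1719 0.0753]
t 11.67 p [0.4788 0.2517 0.1441] yhead 14.92 tilt [ 0.0188  0.0092 -0.9998] gap -0.1
machine-rel dial: x 0.0007 y 0.0372 z 0.1441
F mach -1.06 -1.09 -0.48 T [-0.04  0.06 -0.02]
```

Call:
drive_tool:
  targets:
    - {"x":0,"y":0.001,"z":0.005,"spin":0,"hand":0}
    - {"x":0,"y":0.001,"z":0.005,"spin":0,"hand":0}
    - {"x":0,"y":0.001,"z":0.005,"spin":0,"hand":0}
    - {"x":0,"y":0,"z":0.003,"spin":0,"hand":0}
    - {"x":0,"y":0,"z":0.003,"spin":0,"hand":0}

```text
time: 12.08
ee_pos: [0.484, 0.2538, 0.1239]
orientation: [1.908, 2.483, 0.035]
ft_force: [-8.8, -1.4, 27.1]
finger_gap: 0.0
```

```bash
python3 to.py
```

```text
t 12.08 p [0.484  0.2538 0.1239] yhead 14.92 tilt [ 0.022   0.0111 -0.9997] gap 0.0
machine-rel dial: x 0.0063 y 0.0379 z 0.1239
F mach -8.86 0.82 27.09 T [-0.24  1.48 -0.02]
```

Call:
drive_tool:
  targets:
    - {"x":0.003,"y":-0.002,"z":0.004,"spin":0,"hand":0}
    - {"x":0.004,"y":-0.002,"z":0.004,"spin":0,"hand":0}

```text
time: 12.25
ee_pos: [0.4834, 0.258, 0.1234]
orientation: [1.901, 2.476, 0.039]
ft_force: [-5.1, -11.9, 26.4]
finger_gap: 0.003
```

```bash
python3 to.py
```

```text
t 12.25 p [0.4834 0.258  0.1234] yhead 14.97 tilt [ 0.0309  0.0075 -0.9995] gap 0.2
machine-rel dial: x 0.0067 y 0.0422 z 0.1234
F mach -7.86 -10.32 26.44 T [-2.12  0.98  0.04]
```

Call:
drive_tool:
  targets:
    - {"x":0.004,"y":-0.003,"z":0.004,"spin":0,"hand":0}
    - {"x":0.004,"y":-0.003,"z":0.004,"spin":0,"hand":0}

```text
time: 12.42
ee_pos: [0.4824, 0.263, 0.1237]
orientation: [1.893, 2.466, 0.049]
ft_force: [-2.6, -9.0, 17.6]
finger_gap: -0.004
```

```bash
python3 to.py
```

```text
t 12.42 p [0.4824 0.263  0.1237] yhead 14.99 tilt [ 0.0449  0.0053 -0.999 ] gap -0.3
machine-rel dial: x 0.0069 y 0.0472 z 0.1237
F mach -4.69 -8.14 17.56 T [-1.61  0.27 -0.02]
```

Call:
drive_tool:
  targets:
    - {"x":0.003,"y":-0.006,"z":0.005,"spin":0,"hand":0}
    - {"x":0.002,"y":-0.006,"z":0.005,"spin":0,"hand":0}

```text
time: 12.58
ee_pos: [0.4809, 0.2631, 0.1235]
orientation: [1.879, 2.45, 0.069]
ft_force: [6.0, -9.5, 21.3]
finger_gap: -0.002
```

```bash
python3 to.py;python3 - <<'E'
from cell import *
from h import *
crop(read_camera("side"),205,180,305,290,5,"pics/s5.png")
E
```

```text
t 12.58 p [0.4809 0.2631 0.1235] yhead 15.08 tilt [ 0.0693  0.0028 -0.9976] gap -0.2
machine-rel dial: x 0.0056 y 0.0477 z 0.1235
F mach 3.52 -10.73 21.28 T [-1.58 -1.   -0.04]
```

View pics/s5.png

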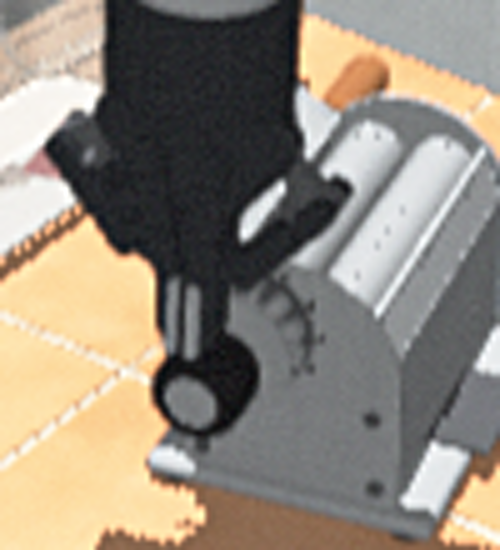

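Call:
drive_tool:
  targets:
    - {"x":0.003,"y":-0.006,"z":0.005,"spin":0,"hand":0}
    - {"x":0.003,"y":-0.006,"z":0.005,"spin":0,"hand":0}

```text
time: 12.8
ee_pos: [0.4805, 0.2641, 0.1237]
orientation: [1.864, 2.432, 0.092]
ft_force: [3.8, -10.2, 19.5]
finger_gap: -0.001
```

```bash
python3 to.py
```

```text
t 12.8 p [0.4805 0.2641 0.1237] yhead 15.13 tilt [ 0.0964  0.0015 -0.9953] gap -0.1
machine-rel dial: x 0.0054 y 0.0488 z 0.1237
F mach 1.17 -10.81 19.51 T [-1.38 -0.82 -0.09]
```

Call:
drive_tool:
  targets:
    - {"x":0.003,"y":-0.01,"z":0.004,"spin":0,"hand":0}
    - {"x":0.003,"y":-0.01,"z":0.004,"spin":0,"hand":0}

```text
time: 12.97
ee_pos: [0.4721, 0.2639, 0.1238]
orientation: [1.852, 2.415, 0.116]
ft_force: [3.0, -7.4, 13.0]
finger_gap: -0.0
```

```bash
python3 to.py
```

```text
t 12.97 p [0.4721 0.2639 0.1238] yhead 15.13 tilt [ 0.1218  0.0021 -0.9925] gap -0.0
machine-rel dial: x -0.0029 y 0.0506 z 0.1238
F mach 1.09 -7.89 12.97 T [-1.27 -0.83 -0.16]
```

Call:
drive_tool:
  targets:
    - {"x":0.002,"y":-0.009,"z":0.005,"spin":0,"hand":0}

```text
time: 13.05
ee_pos: [0.4685, 0.2633, 0.1226]
orientation: [1.847, 2.408, 0.127]
ft_force: [2.3, -7.2, 20.3]
finger_gap: 0.005
```

```bash
python3 to.py;python3 - <<'E'
from cell import *
from h import *
crop(read_camera("side"),205,180,305,290,5,"pics/s6.png")
E
```

```text
t 13.05 p [0.4685 0.2633 0.1226] yhead 15.15 tilt [ 0.1334  0.0026 -0.9911] gap 0.5
machine-rel dial: x -0.0065 y 0.0509 z 0.1226
F mach 0.47 -7.54 20.34 T [-1.36 -0.86 -0.22]
```

View pics/s6.png

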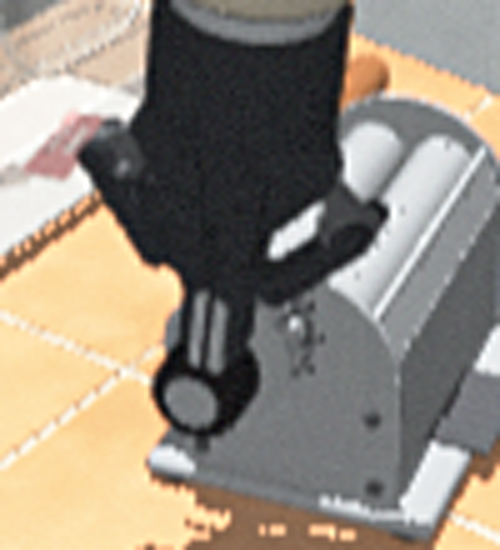

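Call:
drive_tool:
  targets:
    - {"x":0.002,"y":-0.008,"z":0.005,"spin":0,"hand":0}

```text
time: 13.18
ee_pos: [0.4658, 0.263, 0.122]
orientation: [1.84, 2.4, 0.138]
ft_force: [1.5, -9.8, 22.0]
finger_gap: 0.001
```

```bash
python3 to.py;python3 - <<'E'
from cell import *
from h import *
crop(read_camera("side"),235,220,295,275,10,"pics/s7.png")
E
```

```text
t 13.18 p [0.4658 0.263  0.122 ] yhead 15.19 tilt [ 0.1456  0.003  -0.9893] gap 0.1
machine-rel dial: x -0.0092 y 0.0513 z 0.1220
F mach -0.94 -9.82 21.97 T [-1.65 -0.92 -0.25]
```

View pics/s7.png

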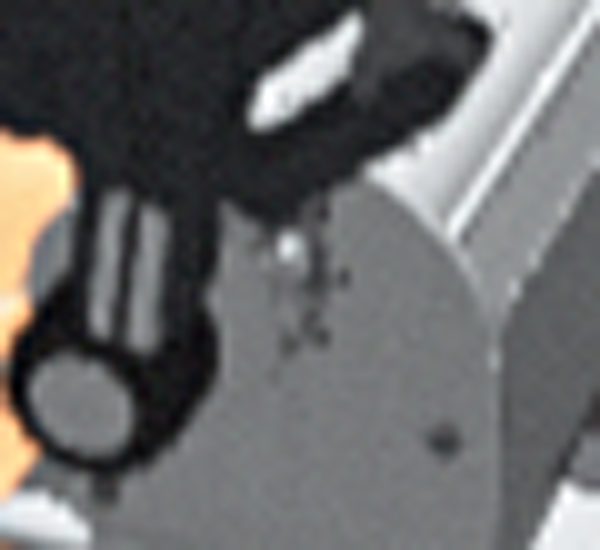

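```bash
cat > ang.py <<'E'
from fit import *
m=model([.48725,.21552,.2468,-.137])
for yo in(.012,.018,.027):
  for a in (0,.3,.52,.7,.85,1.05,1.2,1.57):
    P=[m["D"]+m["ay"]*yo+r*(-m["ax"]*np.sin(a)+np.array([0,0,1])*np.cos(a)) for r in(.02,.028,.034)]
    print(yo,a,((proj(s,P)-[235,220])*10).round(0).tolist())
E
python3 ang.py
```

```text
0.012 0 [[178.0, 189.0], [177.0, 158.0], [177.0, 135.0]]
0.012 0.3 [[203.0, 199.0], [213.0, 171.0], [220.0, 150.0]]
0.012 0.52 [[221.0, 209.0], [237.0, 186.0], [250.0, 169.0]]
0.012 0.7 [[233.0, 220.0], [256.0, 202.0], [272.0, 187.0]]
0.012 0.85 [[243.0, 230.0], [269.0, 216.0], [288.0, 205.0]]
0.012 1.05 [[253.0, 245.0], [283.0, 237.0], [306.0, 230.0]]
0.012 1.2 [[258.0, 257.0], [291.0, 253.0], [315.0, 250.0]]
0.012 1.57 [[264.0, 286.0], [299.0, 294.0], [325.0, 300.0]]
0.018 0 [[166.0, 204.0], [166.0, 173.0], [165.0, 149.0]]
0.018 0.3 [[192.0, 213.0], [202.0, 186.0], [209.0, 165.0]]
0.018 0.52 [[210.0, 224.0], [227.0, 201.0], [239.0, 184.0]]
0.018 0.7 [[223.0, 235.0], [245.0, 216.0], [262.0, 202.0]]
0.018 0.85 [[232.0, 245.0], [258.0, 231.0], [278.0, 220.0]]
0.018 1.05 [[242.0, 260.0], [272.0, 252.0], [295.0, 245.0]]
0.018 1.2 [[248.0, 272.0], [280.0, 268.0], [305.0, 265.0]]
0.018 1.57 [[254.0, 301.0], [289.0, 309.0], [315.0, 315.0]]
0.027 0 [[150.0, 227.0], [149.0, 195.0], [148.0, 172.0]]
0.027 0.3 [[175.0, 236.0], [185.0, 208.0], [193.0, 187.0]]
0.027 0.52 [[193.0, 247.0], [210.0, 224.0], [223.0, 206.0]]
0.027 0.7 [[206.0, 258.0], [228.0, 239.0], [245.0, 225.0]]
0.027 0.85 [[216.0, 268.0], [242.0, 254.0], [261.0, 243.0]]
0.027 1.05 [[226.0, 283.0], [256.0, 275.0], [279.0, 268.0]]
0.027 1.2 [[232.0, 295.0], [264.0, 291.0], [289.0, 288.0]]
0.027 1.57 [[238.0, 324.0], [273.0, 332.0], [299.0, 338.0]]
```

```bash
python3 - <<'E'
import cv2,numpy as np
a=cv2.imread("pics/side0.png")[222:262,240:280]
from cell import *
b=read_camera("side")["frame"][222:262,240:280,::-1]
f=lambda i:cv2.resize(cv2.convertScaleAbs(i,alpha=1.6),None,fx=10,fy=10,interpolation=cv2.INTER_LANCZOS4)
cv2.imwrite("pics/c8.png",np.hstack([f(a),f(b)]))
E
```

```text
(no output)
```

View pics/c8.png

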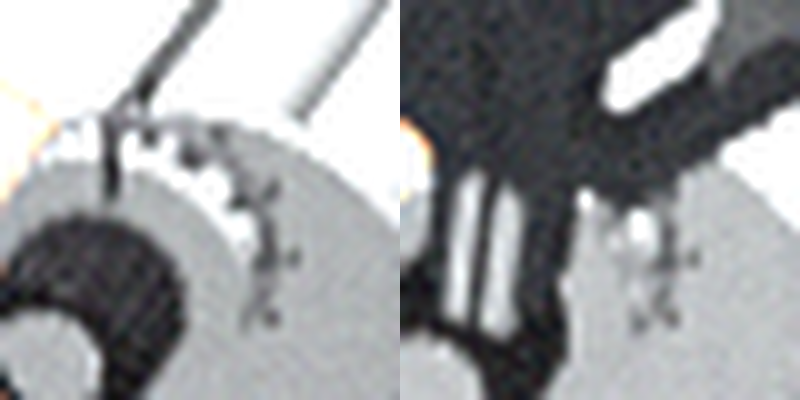

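Call:
drive_tool:
  targets:
    - {"x":0.002,"y":-0.008,"z":0.005,"spin":0,"hand":0}

```text
time: 13.47
ee_pos: [0.4627, 0.2623, 0.1211]
orientation: [1.835, 2.394, 0.145]
ft_force: [0.2, -10.9, 20.9]
finger_gap: 0.003
```

```bash
python3 to.py
```

```text
t 13.47 p [0.4627 0.2623 0.1211] yhead 15.21 tilt [ 0.1544  0.0023 -0.988 ] gap 0.2
machine-rel dial: x -0.0123 y 0.0514 z 0.1211
F mach -2.49 -10.6 20.93 T [-1.81 -0.55 -0.37]
```

Call:
drive_tool:
  targets:
    - {"x":0,"y":0,"z":-0.012,"spin":0,"hand":0}
    - {"x":0,"y":0,"z":-0.02,"spin":0,"hand":0}
    - {"x":0,"y":0,"z":-0.03,"spin":0,"hand":0}
    - {"x":0,"y":0,"z":-0.03,"spin":0,"hand":0}

```text
time: 13.8
ee_pos: [0.4465, 0.2597, 0.2112]
orientation: [1.839, 2.394, 0.135]
ft_force: [0.9, -0.3, 0.6]
finger_gap: -0.001
```

```bash
python3 to.py;cat > cmp.py <<'E'
import cv2,numpy as np,sys
from cell import *
a=cv2.imread("pics/side0.png")[222:267,236:281]
fr=read_camera("side")["frame"]
b=fr[222:267,236:281,::-1]
f=lambda i:cv2.resize(cv2.convertScaleAbs(i,alpha=1.5),None,fx=8.8,fy=8.8,interpolation=cv2.INTER_LANCZOS4)
cv2.imwrite(sys.argv[1],np.hstack([f(a),f(b)]))
E
python3 cmp.py pics/c9.png
```

```text
t 13.8 p [0.4465 0.2597 0.2112] yhead 15.13 tilt [ 0.149  -0.002  -0.9888] gap -0.1
machine-rel dial: x -0.0286 y 0.0528 z 0.2112
F mach 0.77 -0.46 0.65 T [-0.01  0.02 -0.04]
```

View pics/c9.png

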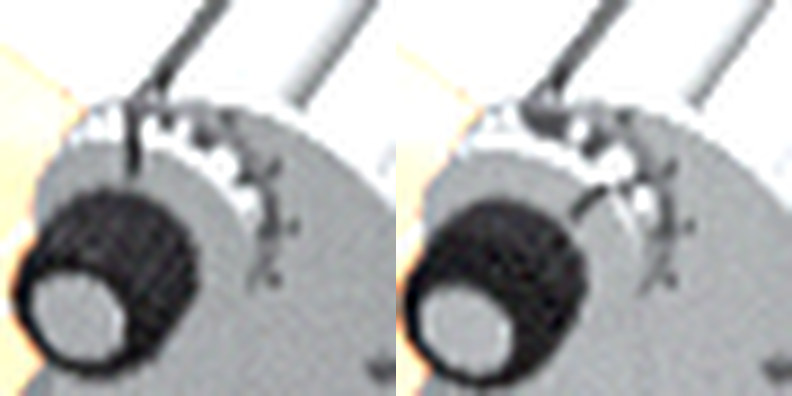

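Call:
drive_tool:
  targets:
    - {"x":0,"y":-0.041,"z":0,"spin":0,"hand":0}
    - {"x":0,"y":0,"z":0,"spin":0,"hand":0}
    - {"x":0,"y":0,"z":0,"spin":0,"hand":0}
    - {"x":-0.003,"y":0.012,"z":0,"spin":0,"hand":0}
    - {"x":-0.003,"y":0.012,"z":0,"spin":0,"hand":0}

```text
time: 14.27
ee_pos: [0.4312, 0.2509, 0.2149]
orientation: [1.834, 2.394, 0.146]
ft_force: [0.7, -0.1, 0.3]
finger_gap: -0.001
```

Call:
drive_tool:
  targets:
    - {"x":-0.003,"y":0.012,"z":0,"spin":0,"hand":0}
    - {"x":-0.002,"y":0.012,"z":0,"spin":0,"hand":0}
    - {"x":0,"y":-0.041,"z":0,"spin":0,"hand":0}
    - {"x":0,"y":0,"z":0,"spin":0,"hand":0}
    - {"x":0,"y":0,"z":0,"spin":0,"hand":0}

```text
time: 14.68
ee_pos: [0.4226, 0.2401, 0.2049]
orientation: [1.842, 2.398, 0.126]
ft_force: [0.6, 0.4, 0.6]
finger_gap: 0.004
```

Call:
drive_tool:
  targets:
    - {"x":0,"y":0.012,"z":0,"spin":0,"hand":0}
    - {"x":0,"y":0.012,"z":0,"spin":0,"hand":0}
    - {"x":0,"y":0.012,"z":0,"spin":0,"hand":0}
    - {"x":0,"y":0.012,"z":0,"spin":0,"hand":0}
    - {"x":0,"y":-0.041,"z":0,"spin":0,"hand":0}

```text
time: 15.1
ee_pos: [0.4422, 0.2438, 0.2061]
orientation: [1.844, 2.395, 0.127]
ft_force: [-1.2, -0.8, -0.6]
finger_gap: -0.008
```

Call:
drive_tool:
  targets:
    - {"x":0,"y":0,"z":0,"spin":0,"hand":0}
    - {"x":0,"y":0,"z":0,"spin":0,"hand":0}
    - {"x":0,"y":0.012,"z":0,"spin":0,"hand":0}
    - {"x":0,"y":0.012,"z":0,"spin":0,"hand":0}
    - {"x":0,"y":0.012,"z":0,"spin":0,"hand":0}

```text
time: 15.52
ee_pos: [0.4735, 0.2512, 0.2051]
orientation: [1.849, 2.402, 0.109]
ft_force: [0.3, -0.9, 0.4]
finger_gap: -0.002
```

```bash
python3 hold.py 1
```

```text
t 15.52 p [0.4735 0.2512 0.2051] yhead 14.97 tilt [ 0.1295 -0.0092 -0.9915] gap -0.2
machine-rel dial: x -0.0046 y 0.0380 z 0.2051
F mach 0.11 -0.93 0.45 T [-0.    0.1  -0.03]
15.57 [0.4761 0.2518 0.2064] [ 0.3742 -0.0474  1.8809 -0.0605  1.1873  0.1353]
t 15.57 p [0.4761 0.2518 0.2064] yhead 14.94 tilt [ 0.1331 -0.008  -0.9911] gap 0.0
machine-rel dial: x -0.0019 y 0.0379 z 0.2064
F mach 0.68 -2.01 0.79 T [-0.04  0.08 -0.02]
```

Call:
drive_tool:
  targets:
    - {"x":0.002,"y":0,"z":0.004,"spin":0,"hand":0}
    - {"x":0.002,"y":-0.001,"z":0.007,"spin":0,"hand":0}
    - {"x":0.001,"y":-0.001,"z":0.008,"spin":0,"hand":0}
    - {"x":0,"y":-0.001,"z":0.008,"spin":0,"hand":0}
    - {"x":0,"y":-0.001,"z":0.008,"spin":0,"hand":0}

```text
time: 15.98
ee_pos: [0.4808, 0.2573, 0.1732]
orientation: [1.847, 2.395, 0.126]
ft_force: [0.4, -0.2, -0.3]
finger_gap: -0.0
```

Call:
drive_tool:
  targets:
    - {"x":0,"y":-0.001,"z":0.008,"spin":0,"hand":0}
    - {"x":0,"y":-0.001,"z":0.007,"spin":0,"hand":0}
    - {"x":0,"y":-0.001,"z":0.006,"spin":0,"hand":0}
    - {"x":0,"y":0,"z":0.004,"spin":0,"hand":0}

```text
time: 16.32
ee_pos: [0.4787, 0.2555, 0.1422]
orientation: [1.847, 2.398, 0.119]
ft_force: [0.3, -0.1, -0.4]
finger_gap: -0.001
```

```bash
python3 hold.py 1
```

```text
t 16.32 p [0.4787 0.2555 0.1422] yhead 14.93 tilt [ 0.1366 -0.0064 -0.9906] gap -0.1
machine-rel dial: x 0.0015 y 0.0408 z 0.1422
F mach 0.25 -0.2 -0.35 T [ 0.03  0.09 -0.02]
16.37 [0.4783 0.2552 0.1414] [ 0.3789  0.0312  1.9328 -0.0649  1.0549  0.1498]
t 16.37 p [0.4783 0.2552 0.1414] yhead 14.92 tilt [ 0.1353 -0.0069 -0.9908] gap 0.2
machine-rel dial: x 0.0011 y 0.0407 z 0.1414
F mach 0.27 -0.7 0.35 T [-0.01  0.07 -0.05]
```

Call:
drive_tool:
  targets:
    - {"x":0.001,"y":-0.001,"z":0.005,"spin":0,"hand":0}
    - {"x":0.001,"y":0,"z":0.005,"spin":0,"hand":0}
    - {"x":0,"y":-0.001,"z":0.003,"spin":0,"hand":0}
    - {"x":0,"y":-0.001,"z":0.003,"spin":0,"hand":0}

```text
time: 16.7
ee_pos: [0.4781, 0.2568, 0.1247]
orientation: [1.847, 2.397, 0.12]
ft_force: [-1.7, -0.2, 12.0]
finger_gap: 0.001
```

```bash
python3 to.py
```

```text
t 16.7 p [0.4781 0.2568 0.1247] yhead 14.92 tilt [ 0.1375 -0.006  -0.9905] gap 0.0
machine-rel dial: x 0.0012 y 0.0423 z 0.1247
F mach -1.68 0.18 12.04 T [-0.05  0.03 -0.  ]
```

Call:
drive_tool:
  targets:
    - {"x":0,"y":-0.005,"z":0.003,"spin":0,"hand":0}

```text
time: 16.78
ee_pos: [0.4773, 0.2568, 0.1242]
orientation: [1.844, 2.393, 0.131]
ft_force: [4.5, -0.4, 19.5]
finger_gap: 0.001
```

```bash
python3 to.py
```

```text
t 16.78 p [0.4773 0.2568 0.1242] yhead 14.93 tilt [ 0.1455 -0.0032 -0.9894] gap 0.1
machine-rel dial: x 0.0005 y 0.0424 z 0.1242
F mach 4.25 -1.46 19.48 T [ 0.11 -1.1   0.04]
```

Call:
drive_tool:
  targets:
    - {"x":0,"y":-0.005,"z":0.003,"spin":0,"hand":0}

```text
time: 16.87
ee_pos: [0.4771, 0.2567, 0.1246]
orientation: [1.84, 2.388, 0.143]
ft_force: [2.5, -1.4, 13.7]
finger_gap: -0.002
```

```bash
python3 to.py
```

```text
t 16.87 p [0.4771 0.2567 0.1246] yhead 14.94 tilt [ 1.553e-01 -3.000e-04 -9.879e-01] gap -0.2
machine-rel dial: x 0.0003 y 0.0424 z 0.1246
F mach 2.09 -1.94 13.75 T [-0.13 -0.6  -0.05]
```

Call:
drive_tool:
  targets:
    - {"x":0,"y":-0.008,"z":0.003,"spin":0,"hand":0}

```text
time: 16.95
ee_pos: [0.4746, 0.2561, 0.1247]
orientation: [1.836, 2.382, 0.157]
ft_force: [3.5, 2.4, 8.1]
finger_gap: -0.007
```

```bash
python3 to.py
```

```text
t 16.95 p [0.4746 0.2561 0.1247] yhead 14.95 tilt [ 0.166   0.0033 -0.9861] gap -0.6
machine-rel dial: x -0.0023 y 0.0425 z 0.1247
F mach 3.98 1.46 8.1 T [ 0.12 -0.67  0.03]
```

Call:
drive_tool:
  targets:
    - {"x":0,"y":-0.007,"z":0.003,"spin":0,"hand":0}

```text
time: 17.03
ee_pos: [0.4722, 0.2557, 0.1243]
orientation: [1.832, 2.377, 0.17]
ft_force: [2.6, 0.4, 8.2]
finger_gap: -0.0
```

```bash
python3 to.py
```

```text
t 17.03 p [0.4722 0.2557 0.1243] yhead 14.95 tilt [ 0.1754  0.0067 -0.9845] gap -0.0
machine-rel dial: x -0.0047 y 0.0426 z 0.1243
F mach 2.62 -0.26 8.22 T [ 0.16 -0.69 -0.01]
```

```bash
python3 cmp.py pics/c10.png; python3 to.py
```

```text
t 17.08 p [0.4716 0.2556 0.1241] yhead 14.96 tilt [ 0.1752  0.0067 -0.9845] gap 0.1
machine-rel dial: x -0.0054 y 0.0427 z 0.1241
F mach 4.37 -0.9 9.31 T [ 0.17 -0.86  0.07]
```

View pics/c10.png

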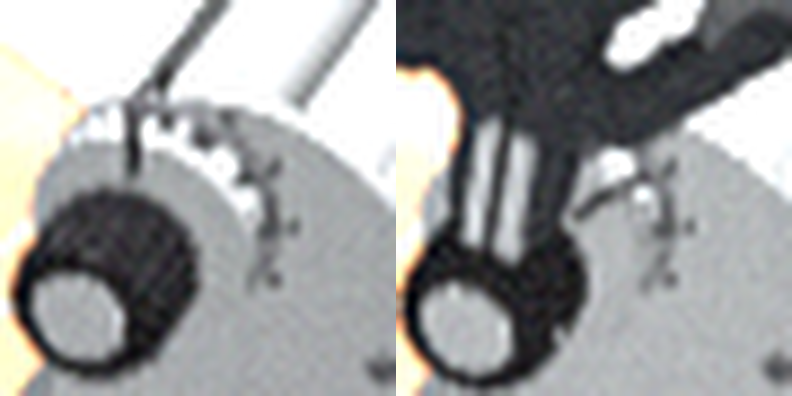

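Call:
drive_tool:
  targets:
    - {"x":0,"y":-0.007,"z":0.003,"spin":0,"hand":0}

```text
time: 17.17
ee_pos: [0.4694, 0.2552, 0.1238]
orientation: [1.828, 2.373, 0.182]
ft_force: [3.2, 1.3, 8.6]
finger_gap: 0.002
```

```bash
python3 to.py;python3 cmp.py pics/c11.png
```

```text
t 17.17 p [0.4694 0.2552 0.1238] yhead 14.96 tilt [ 0.1844  0.01   -0.9828] gap 0.2
machine-rel dial: x -0.0076 y 0.0428 z 0.1238
F mach 3.4 0.44 8.56 T [ 0.14 -0.68  0.03]
```

View pics/c11.png

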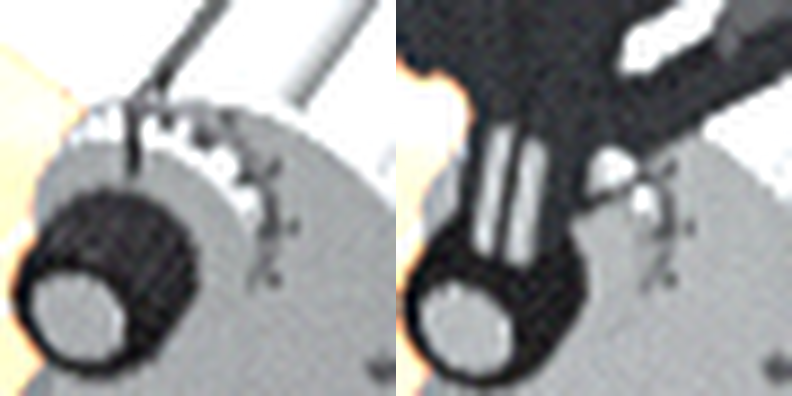

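Call:
drive_tool:
  targets:
    - {"x":0,"y":-0.008,"z":0.005,"spin":0,"hand":0}

```text
time: 17.3
ee_pos: [0.4672, 0.2548, 0.1223]
orientation: [1.823, 2.366, 0.198]
ft_force: [1.1, -1.4, 21.0]
finger_gap: -0.002
```

```bash
python3 to.py;python3 cmp.py pics/c12.png
```

```text
t 17.3 p [0.4672 0.2548 0.1223] yhead 14.98 tilt [ 0.1965  0.0141 -0.9804] gap -0.2
machine-rel dial: x -0.0098 y 0.0429 z 0.1223
F mach 0.71 -1.64 21.03 T [-0.21 -1.05 -0.12]
```

View pics/c12.png

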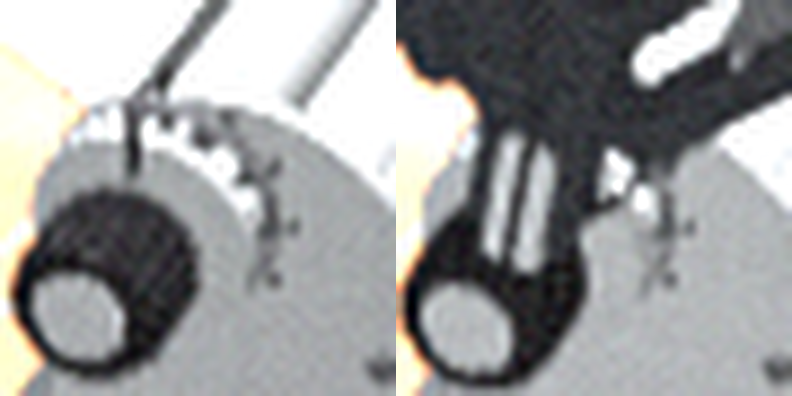

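Call:
drive_tool:
  targets:
    - {"x":0,"y":0,"z":-0.015,"spin":0,"hand":0}
    - {"x":0,"y":0,"z":-0.02,"spin":0,"hand":0}
    - {"x":0,"y":0,"z":-0.025,"spin":0,"hand":0}

```text
time: 17.6
ee_pos: [0.4537, 0.2527, 0.1803]
orientation: [1.824, 2.367, 0.194]
ft_force: [-0.1, -0.6, -1.2]
finger_gap: -0.002
```

```bash
python3 to.py;python3 cmp.py pics/c13.png
```

```text
t 17.6 p [0.4537 0.2527 0.1803] yhead 14.98 tilt [ 0.1946  0.012  -0.9808] gap -0.1
machine-rel dial: x -0.0234 y 0.0442 z 0.1803
F mach -0.25 -0.56 -1.23 T [0.04 0.09 0.04]
```

View pics/c13.png

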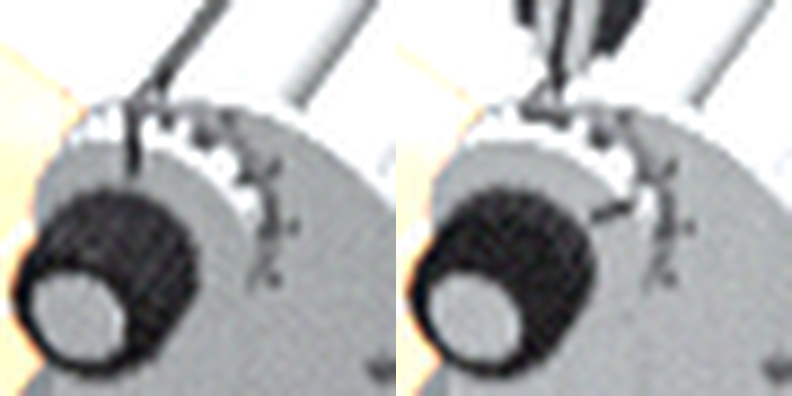

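```bash
python3 - <<'E'
import cv2,numpy as np
from cell import *
from h import *
a=cv2.imread("pics/side0.png",0)
c=read_camera("side");b=cv2.cvtColor(c["frame"],cv2.COLOR_RGB2GRAY)
t=a[252:268,236:256]
def m(b,t,x,y):
    S=8;T=cv2.resize(t,None,fx=S,fy=S,interpolation=cv2.INTER_CUBIC);I=cv2.resize(b[y-6:y+t.shape[0]+6,x-6:x+t.shape[1]+6],None,fx=S,fy=S,interpolation=cv2.INTER_CUBIC)
    r=cv2.matchTemplate(I,T,cv2.TM_CCOEFF_NORMED);_,v,_,l=cv2.minMaxLoc(r);return (l[0]/S-6,l[1]/S-6,v)
print("knob shift px",m(b,t,236,252))
print("plate ref",m(b,a[262:282,262:296],262,262),m(b,a[200:225,285:305],285,200))
from fit import model
mm=model([.48725,.21552,.2468,-.137])
for d in(0,.0015,.005,.009):print(d,(proj(c,mm["O"]+mm["ay"]*d)-proj(c,mm["O"])).round(2))
E
```

```text
knob shift px (0.0, 0.0, 0.9920775294303894)
plate ref (0.0, 0.0, 0.9969114661216736) (0.125, 0.0, 0.910942792892456)
0 [[0. 0.]]
0.0015 [[-0.29  0.4 ]]
0.005 [[-0.98  1.34]]
0.009 [[-1.77  2.42]]
```

Call:
drive_tool:
  targets:
    - {"x":0,"y":0,"z":-0.041,"spin":0,"hand":0.05}
    - {"x":0,"y":0,"z":-0.041,"spin":0,"hand":0.05}
    - {"x":-0.02,"y":-0.03,"z":0,"spin":0,"hand":0.05}
    - {"x":-0.03,"y":0,"z":0,"spin":0,"hand":0.05}

```text
time: 18.13
ee_pos: [0.4169, 0.1966, 0.2513]
orientation: [1.823, 2.379, 0.179]
ft_force: [0.5, 0.1, -2.3]
finger_gap: 0.567
```

```bash
python3 hold.py 1
```

```text
t 18.13 p [0.4169 0.1966 0.2513] yhead 15.26 tilt [ 0.1816  0.0098 -0.9833] gap 48.5
machine-rel dial: x -0.0728 y -0.0012 z 0.2513
F mach 0.52 -0.04 -2.29 T [-0.03  0.1   0.04]
18.18 [0.4217 0.1926 0.2543] [ 0.2917 -0.3374  2.0424 -0.0499  1.2522  0.0423]
t 18.18 p [0.4217 0.1926 0.2543] yhead 15.16 tilt [ 0.1894  0.0074 -0.9819] gap 50.2
machine-rel dial: x -0.0691 y -0.0062 z 0.2543
F mach 3.27 -2.71 1.43 T [-0.09 -0.1  -0.01]
```

Call:
drive_tool:
  targets:
    - {"x":-0.015,"y":0.009,"z":0.0017,"spin":0,"hand":0.05}
    - {"x":-0.022,"y":0.009,"z":0.0017,"spin":0,"hand":0.05}
    - {"x":-0.022,"y":0.009,"z":0.0017,"spin":0,"hand":0.05}
    - {"x":-0.022,"y":0.009,"z":0.0017,"spin":0,"hand":0.05}
    - {"x":-0.022,"y":0.009,"z":0.0017,"spin":0,"hand":0.05}

```text
time: 18.6
ee_pos: [0.4912, 0.1011, 0.2525]
orientation: [1.823, 2.376, 0.178]
ft_force: [-0.1, 0.2, -0.2]
finger_gap: 0.585
```

Call:
drive_tool:
  targets:
    - {"x":-0.022,"y":0.009,"z":0.0017,"spin":0,"hand":0.05}
    - {"x":-0.022,"y":0.009,"z":0.0017,"spin":0,"hand":0.05}
    - {"x":-0.022,"y":0.009,"z":0.0017,"spin":0,"hand":0.05}
    - {"x":-0.02,"y":0.006,"z":0.0017,"spin":0,"hand":0.05}
    - {"x":-0.01,"y":0.003,"z":0.001,"spin":0,"hand":0.05}

```text
time: 19.02
ee_pos: [0.5529, 0.0104, 0.2462]
orientation: [1.833, 2.38, 0.168]
ft_force: [0.1, -0.2, 0.3]
finger_gap: 0.585
```

```bash
python3 hold.py 1;python3 - <<'E'
from cell import *
from h import *
crop(read_camera("top"),225,170,345,270,6,"pics/t9.png")
E
```

```text
t 19.02 p [0.5529 0.0104 0.2462] yhead 14.98 tilt [ 0.1726  0.0073 -0.985 ] gap 49.9
machine-rel dial: x 0.0136 y -0.2149 z 0.2462
F mach 0.09 -0.2 0.27 T [-0.05  0.07  0.02]
19.07 [0.5531 0.0096 0.2459] [-0.1439 -0.0911  1.8503  0.0334  1.2121 -0.4104]
t 19.07 p [0.5531 0.0096 0.2459] yhead 14.93 tilt [ 0.1723  0.0066 -0.985 ] gap 50.2
machine-rel dial: x 0.0136 y -0.2158 z 0.2459
F mach -1.43 -1.66 -0.68 T [-0.04  0.13 -0.03]
```

View pics/t9.png

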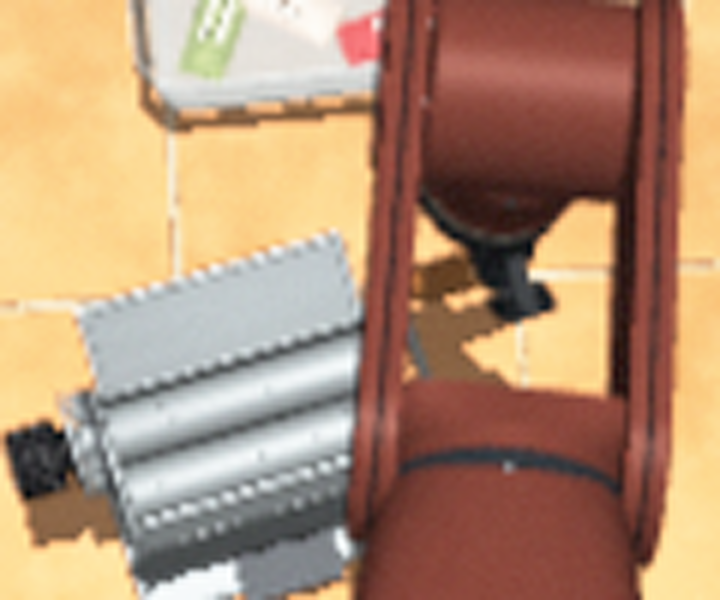

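Call:
drive_tool:
  targets:
    - {"x":-0.002,"y":-0.001,"z":0.006,"spin":0,"hand":0.05}
    - {"x":-0.002,"y":-0.001,"z":0.012,"spin":0,"hand":0.05}
    - {"x":-0.002,"y":-0.001,"z":0.015,"spin":0,"hand":0.05}
    - {"x":-0.001,"y":-0.001,"z":0.015,"spin":0,"hand":0.05}
    - {"x":0,"y":-0.001,"z":0.015,"spin":0,"hand":0.05}

```text
time: 19.53
ee_pos: [0.5597, 0.0069, 0.1804]
orientation: [1.83, 2.381, 0.172]
ft_force: [0.8, 0.1, -0.4]
finger_gap: 0.582
```

Call:
drive_tool:
  targets:
    - {"x":0,"y":-0.001,"z":0.014,"spin":0,"hand":0.05}
    - {"x":0,"y":-0.001,"z":0.012,"spin":0,"hand":0.05}
    - {"x":0,"y":-0.001,"z":0.008,"spin":0,"hand":0.05}
    - {"x":0,"y":0,"z":0.004,"spin":0,"hand":0.05}

```text
time: 19.87
ee_pos: [0.5579, 0.0112, 0.1329]
orientation: [1.829, 2.393, 0.167]
ft_force: [-0.6, -0.3, -0.1]
finger_gap: 0.588
```

```bash
python3 hold.py 1;python3 - <<'E'
from cell import *
from h import *
crop(read_camera("top"),245,170,345,260,7,"pics/t10.png")
crop(read_camera("side"),215,130,325,250,5,"pics/s10.png")
E
```

```text
t 19.87 p [0.5579 0.0112 0.1329] yhead 15.35 tilt [ 0.1659  0.0121 -0.9861] gap 50.2
machine-rel dial: x 0.0186 y -0.2154 z 0.1329
F mach -0.6 -0.13 -0.09 T [-0.02  0.1   0.05]
19.92 [0.5574 0.0112 0.1322] [-0.1424  0.0426  1.943   0.0425  0.9944 -0.4278]
t 19.92 p [0.5574 0.0112 0.1322] yhead 15.34 tilt [ 0.1646  0.0124 -0.9863] gap 50.3
machine-rel dial: x 0.0182 y -0.2152 z 0.1322
F mach -1.02 -0.1 -0.29 T [ 0.01  0.08 -0.04]
```

View pics/t10.png

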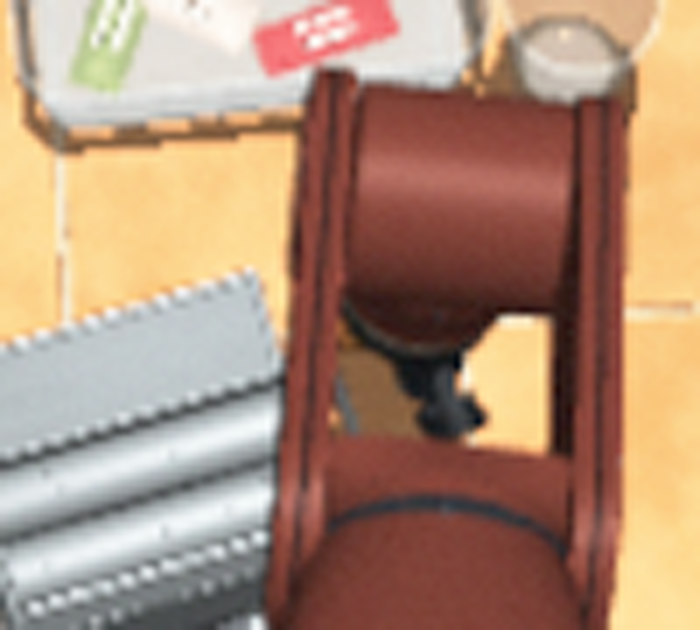

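View pics/s10.png

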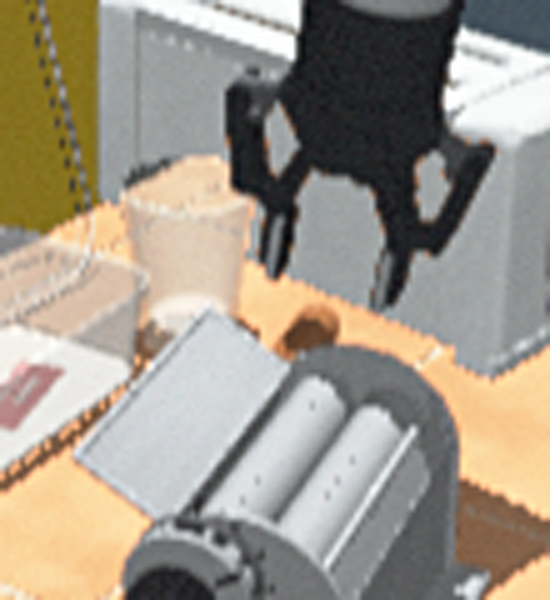

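Call:
drive_tool:
  targets:
    - {"x":-0.001,"y":0.001,"z":0.005,"spin":0,"hand":0.05}
    - {"x":-0.001,"y":0.001,"z":0.008,"spin":0,"hand":0.05}
    - {"x":-0.001,"y":0.001,"z":0.009,"spin":0,"hand":0.05}
    - {"x":-0.001,"y":0.001,"z":0.009,"spin":0,"hand":0.05}
    - {"x":-0.001,"y":0.001,"z":0.007,"spin":0,"hand":0.05}

```text
time: 20.43
ee_pos: [0.5766, 0.007, 0.101]
orientation: [1.822, 2.384, 0.176]
ft_force: [0.7, 0.8, -0.8]
finger_gap: 0.584
```

```bash
python3 hold.py 1
```

```text
t 20.43 p [0.5766 0.007  0.101 ] yhead 15.4 tilt [ 0.1785  0.0103 -0.9839] gap 49.9
machine-rel dial: x 0.0357 y -0.2240 z 0.1010
F mach 0.84 0.57 -0.8 T [ 0.03  0.08 -0.08]
20.48 [0.5759 0.0069 0.0995] [-0.1454  0.1236  1.9269  0.0453  0.9174 -0.435 ]
t 20.48 p [0.5759 0.0069 0.0995] yhead 15.38 tilt [ 0.1765  0.0105 -0.9842] gap 50.0
machine-rel dial: x 0.0351 y -0.2239 z 0.0995
F mach -1.32 -0.45 -0.16 T [-0.07  0.18 -0.04]
```

Call:
drive_tool:
  targets:
    - {"x":0,"y":-0.001,"z":0.006,"spin":0,"hand":0.05}
    - {"x":0,"y":-0.001,"z":0.007,"spin":0,"hand":0.05}
    - {"x":0,"y":-0.001,"z":0.006,"spin":0,"hand":0.05}

```text
time: 20.73
ee_pos: [0.5771, 0.006, 0.0787]
orientation: [1.824, 2.384, 0.175]
ft_force: [-0.1, -0.1, -0.3]
finger_gap: 0.587
```

```bash
python3 hold.py 1;python3 - <<'E'
from cell import *
from h import *
crop(read_camera("side"),235,150,325,250,6,"pics/s11.png")
E
```

```text
t 20.73 p [0.5771 0.006  0.0787] yhead 15.36 tilt [ 0.1768  0.0103 -0.9842] gap 50.2
machine-rel dial: x 0.0360 y -0.2252 z 0.0787
F mach -0.16 -0.1 -0.26 T [ 0.01  0.1  -0.04]
20.78 [0.576  0.0061 0.0771] [-0.1469  0.1592  1.9358  0.047   0.8753 -0.4387]
t 20.78 p [0.576  0.0061 0.0771] yhead 15.35 tilt [ 0.1744  0.0107 -0.9846] gap 50.0
machine-rel dial: x 0.0350 y -0.2248 z 0.0771
F mach -0.39 0.03 -1.09 T [0.02 0.13 0.  ]
```

View pics/s11.png

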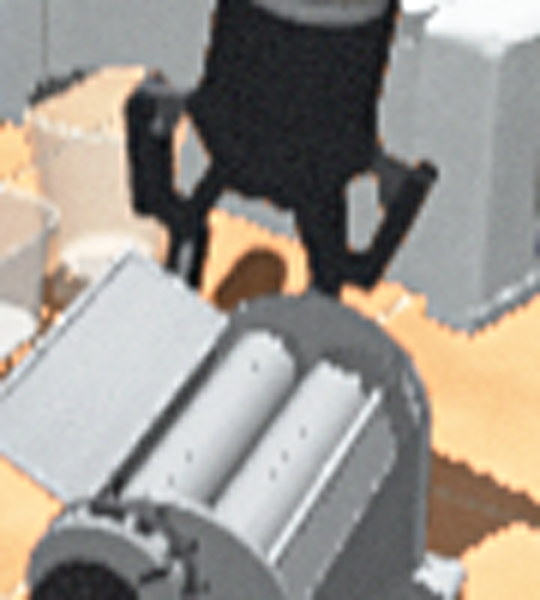

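Call:
drive_tool:
  targets:
    - {"x":0,"y":0,"z":0,"spin":0,"hand":0.03}
    - {"x":0,"y":0,"z":0,"spin":0,"hand":0.02}
    - {"x":0,"y":0,"z":0,"spin":0,"hand":0.015}
    - {"x":0,"y":0,"z":0,"spin":0,"hand":0.015}
  force: 20

```text
time: 21.17
ee_pos: [0.5769, 0.0064, 0.0782]
orientation: [1.825, 2.384, 0.176]
ft_force: [0.5, -1.0, -4.2]
finger_gap: 0.267
```

```bash
python3 hold.py 1
```

```text
t 21.17 p [0.5769 0.0064 0.0782] yhead 15.33 tilt [ 0.1764  0.0111 -0.9843] gap 22.8
machine-rel dial: x 0.0359 y -0.2246 z 0.0782
F mach 0.23 -1.14 -4.21 T [-0.13  0.12 -0.06]
21.22 [0.5768 0.0064 0.0782] [-0.1465  0.1582  1.9348  0.0478  0.8755 -0.4384]
t 21.22 p [0.5768 0.0064 0.0782] yhead 15.33 tilt [ 0.1763  0.0111 -0.9843] gap 22.6
machine-rel dial: x 0.0358 y -0.2247 z 0.0782
F mach 2.26 -0.24 -3.44 T [ 0.04 -0.2  -0.06]
```

```bash
cat > arc.py <<'E'
import sys
from cell import *
from h import *
o=get_obs();M=R.from_rotvec(o["orientation"]).as_matrix();p=o["ee_pos"]
yaw=.2468;ax=np.array([np.cos(yaw),np.sin(yaw),0]);ay=np.array([-ax[1],ax[0],0]);az=np.array([0,0,1.])
S=np.array([.4924,.0477,.098]);g=p-.011*M[:,2]
r=g-S;a=np.arctan2(r[2],r@ax);print("t",round(o["time"],2),"ang",round(a,3),"rad",np.hypot(r[2],r@ax).round(4),"y",(r@ay).round(4),"tilt",M[:,2].round(3),"gap",round(o["finger_gap"]*85.4,1))
F=o["ft_force"];print("F",(F@ax).round(1),(F@ay).round(1),F[2].round(1))
st=float(sys.argv[1]);q=g
for i in range(int(sys.argv[2])):
    b=a+st*(i+1);n=S+.07*(np.cos(b)*ax+np.sin(b)*az)+(-.058)*ay
    if i==0: n=n-(n-g)@ay*ay
    else: n=n-(n-q)@ay*ay
    print(round(b,2),(M.T@(n-q)).round(4));q=n
E
python3 arc.py .15 5
```

```text
t 21.22 ang -0.127 rad 0.0705 y -0.0603 tilt [ 0.176  0.011 -0.984] gap 22.6
F 2.3 -0.2 -3.4
0.02 [-0.0004  0.0019 -0.0104]
0.17 [-0.0004  0.0008 -0.0105]
0.32 [-0.0003 -0.0008 -0.0105]
0.47 [-0.0003 -0.0023 -0.0102]
0.62 [-0.0002 -0.0038 -0.0098]
```

Call:
drive_tool:
  targets:
    - {"x":0,"y":0.001,"z":-0.006,"spin":0,"hand":0.015}
    - {"x":0,"y":0.001,"z":-0.01,"spin":0,"hand":0.015}
    - {"x":0,"y":0.001,"z":-0.01,"spin":0,"hand":0.015}

```text
time: 21.47
ee_pos: [0.5745, 0.006, 0.1034]
orientation: [1.825, 2.385, 0.172]
ft_force: [-3.1, -4.8, -5.5]
finger_gap: 0.269
```

```bash
python3 arc.py .15 5
```

```text
t 21.47 ang 0.236 rad 0.0695 y -0.0601 tilt [ 0.175  0.01  -0.985] gap 23.0
F -4.1 -3.9 -5.5
0.39 [-0.0003 -0.0009 -0.0104]
0.54 [-0.0003 -0.003  -0.0101]
0.69 [-0.0002 -0.0045 -0.0095]
0.84 [-0.0002 -0.0058 -0.0087]
0.99 [-0.0001 -0.0071 -0.0078]
```

Call:
drive_tool:
  targets:
    - {"x":0,"y":-0.001,"z":-0.01,"spin":0,"hand":0.015}
    - {"x":0,"y":-0.003,"z":-0.01,"spin":0,"hand":0.015}
    - {"x":0,"y":-0.004,"z":-0.009,"spin":0,"hand":0.015}

```text
time: 21.72
ee_pos: [0.5589, 0.0021, 0.1314]
orientation: [1.827, 2.388, 0.165]
ft_force: [-1.6, -5.0, -7.4]
finger_gap: 0.266
```

```bash
python3 arc.py .15 5
```

```text
t 21.72 ang 0.709 rad 0.0679 y -0.0601 tilt [ 0.169  0.007 -0.986] gap 22.7
F -2.7 -4.5 -7.4
0.86 [-0.0002 -0.0043 -0.0096]
1.01 [-0.0001 -0.0073 -0.0075]
1.16 [-0.     -0.0083 -0.0064]
1.31 [ 0.     -0.0092 -0.0051]
1.46 [ 0.0001 -0.0098 -0.0036]
```

Call:
drive_tool:
  targets:
    - {"x":0,"y":-0.0045,"z":-0.0095,"spin":0,"hand":0.015}
    - {"x":0,"y":-0.007,"z":-0.0075,"spin":0,"hand":0.015}
    - {"x":0,"y":-0.008,"z":-0.0065,"spin":0,"hand":0.015}

```text
time: 21.97
ee_pos: [0.5308, -0.0047, 0.1506]
orientation: [1.83, 2.393, 0.154]
ft_force: [0.6, -2.7, -10.3]
finger_gap: 0.273
```

```bash
python3 arc.py .12 4
```

```text
t 21.97 ang 1.227 rad 0.0674 y -0.0598 tilt [ 0.161  0.005 -0.987] gap 23.3
F -0.1 -2.8 -10.3
1.35 [-0.0001 -0.0063 -0.0059]
1.47 [ 0.0001 -0.008  -0.0027]
1.59 [ 0.0001 -0.0082 -0.0017]
1.71 [ 0.0002 -0.0084 -0.0007]
```

Call:
drive_tool:
  targets:
    - {"x":0,"y":-0.007,"z":-0.0035,"spin":0,"hand":0.015}
    - {"x":0,"y":-0.006,"z":-0.002,"spin":0,"hand":0.015}

```text
time: 22.13
ee_pos: [0.5149, -0.0087, 0.1539]
orientation: [1.831, 2.394, 0.152]
ft_force: [2.8, -2.9, -10.1]
finger_gap: 0.269
```

```bash
python3 arc.py .12 2;python3 hold.py 2;  python3 arc.py .12 2
```

```text
t 22.13 ang 1.477 rad 0.0671 y -0.0598 tilt [ 0.159  0.004 -0.987] gap 23.0
F 2.0 -3.5 -10.1
1.6 [ 0.     -0.0075 -0.0044]
1.72 [ 0.0002 -0.0084 -0.0006]
t 22.13 p [ 0.5149 -0.0087  0.1539] yhead 15.34 tilt [ 0.159   0.0044 -0.9873] gap 23.0
machine-rel dial: x -0.0279 y -0.2242 z 0.1539
F mach 2.03 -3.54 -10.15 T [-0.47 -0.19 -0.14]
22.18 [ 0.5142 -0.009   0.1539] [-0.1929 -0.0887  2.0265  0.0396  1.0488 -0.475 ]
22.23 [ 0.5145 -0.009   0.1537] [-0.1926 -0.0872  2.0255  0.0393  1.0489 -0.4745]
t 22.23 p [ 0.5145 -0.009   0.1537] yhead 15.34 tilt [ 0.1578  0.0039 -0.9875] gap 22.9
machine-rel dial: x -0.0284 y -0.2243 z 0.1537
F mach -3.49 -4.88 -7.72 T [-0.94  0.55 -0.17]
t 22.23 ang 1.483 rad 0.0668 y -0.06 tilt [ 0.158  0.004 -0.987] gap 22.9
F -3.5 -4.9 -7.7
1.6 [-0.     -0.0075 -0.0046]
1.72 [ 0.0002 -0.0084 -0.0005]
```

Call:
drive_tool:
  targets:
    - {"x":0,"y":-0.007,"z":0.0005,"spin":0,"hand":0.015}

```text
time: 22.32
ee_pos: [0.5091, -0.0107, 0.1532]
orientation: [1.83, 2.392, 0.153]
ft_force: [3.0, 0.8, 5.1]
finger_gap: 0.271
```

```bash
python3 hold.py 2;  python3 arc.py .12 2;python3 - <<'E'
from cell import *
from h import *
crop(read_camera("side"),235,130,325,250,5,"pics/s12.png")
E
```

```text
t 22.32 p [ 0.5091 -0.0107  0.1532] yhead 15.33 tilt [ 0.161   0.0042 -0.9869] gap 23.1
machine-rel dial: x -0.0340 y -0.2247 z 0.1532
F mach 3.11 0.02 5.08 T [ 0.25 -0.48 -0.1 ]
22.37 [ 0.5083 -0.0109  0.1534] [-0.2    -0.1052  2.0429  0.0415  1.0467 -0.4827]
22.42 [ 0.5083 -0.0108  0.1534] [-0.1996 -0.1046  2.0421  0.0412  1.0477 -0.4822]
t 22.42 p [ 0.5083 -0.0108  0.1534] yhead 15.34 tilt [ 0.16    0.004  -0.9871] gap 23.0
machine-rel dial: x -0.0348 y -0.2246 z 0.1534
F mach -2.12 -0.34 1.16 T [-0.24  0.3  -0.1 ]
t 22.42 ang 1.579 rad 0.0663 y -0.0602 tilt [ 0.16   0.004 -0.987] gap 23.0
F -2.1 -0.3 1.2
1.7 [ 0.     -0.0078 -0.0044]
1.82 [ 0.0002 -0.0084  0.0003]
```

View pics/s12.png

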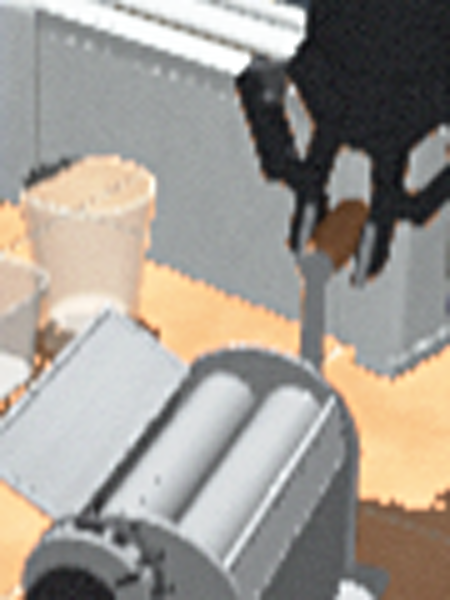

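Call:
drive_tool:
  targets:
    - {"x":0,"y":0,"z":0,"spin":0,"hand":0.03}
    - {"x":0,"y":0,"z":0,"spin":0,"hand":0.045}
    - {"x":0,"y":0,"z":0,"spin":0,"hand":0.055}

```text
time: 22.72
ee_pos: [0.5097, -0.0099, 0.155]
orientation: [1.829, 2.392, 0.155]
ft_force: [0.3, -0.0, -0.5]
finger_gap: 0.617
```

```bash
python3 hold.py 2;  python3 arc.py .12 2
```

```text
t 22.72 p [ 0.5097 -0.0099  0.155 ] yhead 15.38 tilt [ 0.1622  0.0051 -0.9867] gap 52.7
machine-rel dial: x -0.0333 y -0.2241 z 0.1550
F mach 0.3 -0.08 -0.47 T [0.03 0.08 0.06]
22.77 [ 0.5097 -0.0099  0.155 ] [-0.1982 -0.1048  2.0393  0.0426  1.0486 -0.482 ]
22.82 [ 0.5096 -0.01    0.1549] [-0.1982 -0.1046  2.0395  0.0424  1.0485 -0.482 ]
t 22.82 p [ 0.5096 -0.01    0.1549] yhead 15.39 tilt [ 0.162   0.0049 -0.9868] gap 54.9
machine-rel dial: x -0.0334 y -0.2241 z 0.1549
F mach -0.57 0.15 -0.7 T [0.   0.08 0.02]
t 22.82 ang 1.558 rad 0.0677 y -0.0598 tilt [ 0.162  0.005 -0.987] gap 54.9
F -0.6 0.1 -0.7
1.68 [ 0.0001 -0.008  -0.0032]
1.8 [ 0.0002 -0.0084  0.0001]
```

Call:
drive_tool:
  targets:
    - {"x":0,"y":0,"z":-0.01,"spin":0,"hand":0.055}
    - {"x":0,"y":0,"z":-0.02,"spin":0,"hand":0.055}
    - {"x":0,"y":0,"z":-0.03,"spin":0,"hand":0.055}
    - {"x":-0.01,"y":0,"z":-0.03,"spin":0,"hand":0.055}
    - {"x":-0.02,"y":0,"z":-0.02,"spin":0,"hand":0.055}

```text
time: 23.23
ee_pos: [0.4945, -0.036, 0.263]
orientation: [1.833, 2.409, 0.148]
ft_force: [1.9, 0.2, -0.2]
finger_gap: 0.642
```

Call:
drive_tool:
  targets:
    - {"x":-0.03,"y":-0.01,"z":0,"spin":0,"hand":0.055}
    - {"x":-0.03,"y":-0.01,"z":0,"spin":0,"hand":0.055}
    - {"x":-0.03,"y":-0.01,"z":0,"spin":0,"hand":0.055}
    - {"x":-0.03,"y":-0.01,"z":0,"spin":0,"hand":0.055}
    - {"x":-0.01,"y":0,"z":0,"spin":0,"hand":0.055}

```text
time: 23.65
ee_pos: [0.4944, -0.1778, 0.2754]
orientation: [1.814, 2.4, 0.156]
ft_force: [-0.9, 0.3, 0.3]
finger_gap: 0.64
```

```bash
python3 hold.py 2;python3 cmp.py pics/c20.png;python3 - <<'E'
from cell import *
from h import *
c=read_camera("side");crop(c,225,150,325,290,4,"pics/s20.png")
crop(read_camera("top"),165,160,385,300,3.6,"pics/t20.png")
a=cv2.imread("pics/side0.png",0);b=cv2.cvtColor(c["frame"],cv2.COLOR_RGB2GRAY)
def m(b,t,x,y):
    S=8;T=cv2.resize(t,None,fx=S,fy=S,interpolation=cv2.INTER_CUBIC);I=cv2.resize(b[y-6:y+t.shape[0]+6,x-6:x+t.shape[1]+6],None,fx=S,fy=S,interpolation=cv2.INTER_CUBIC)
    r=cv2.matchTemplate(I,T,cv2.TM_CCOEFF_NORMED);_,v,_,l=cv2.minMaxLoc(r);return (l[0]/S-6,l[1]/S-6,v)
print("knob",m(b,a[252:268,236:256],236,252),"plate",m(b,a[262:282,262:296],262,262))
print("cup",m(b,a[320:368,208:254],208,320))
E
```

```text
t 23.65 p [ 0.4944 -0.1778  0.2754] yhead 16.02 tilt [ 0.1647  0.0043 -0.9863] gap 54.7
machine-rel dial: x -0.0891 y -0.3832 z 0.2754
F mach -0.79 0.51 0.3 T [0.01 0.07 0.05]
23.7 [ 0.4952 -0.1781  0.2756] [-0.552  -0.1638  1.8594  0.0936  1.3073 -0.8453]
23.75 [ 0.4951 -0.1761  0.2752] [-0.5492 -0.1647  1.8609  0.0944  1.3079 -0.8429]
t 23.75 p [ 0.4951 -0.1761  0.2752] yhead 15.96 tilt [ 0.1648  0.0058 -0.9863] gap 55.1
machine-rel dial: x -0.0880 y -0.3816 z 0.2752
F mach 0.64 0.13 0.96 T [-0.04  0.09  0.02]
knob (0.0, 0.0, 0.9944562911987305) plate (0.0, 0.0, 0.9968140721321106)
cup (0.0, 0.0, 0.9983327388763428)
```

View pics/s20.png

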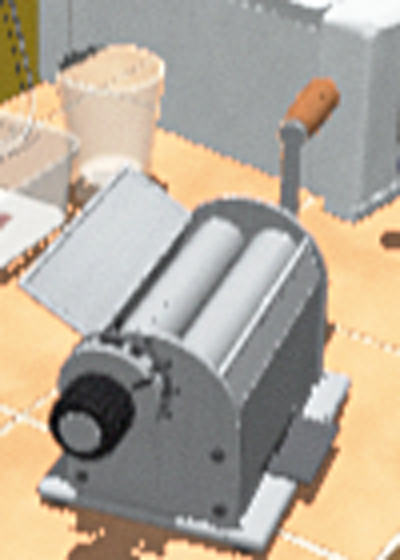

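View pics/t20.png

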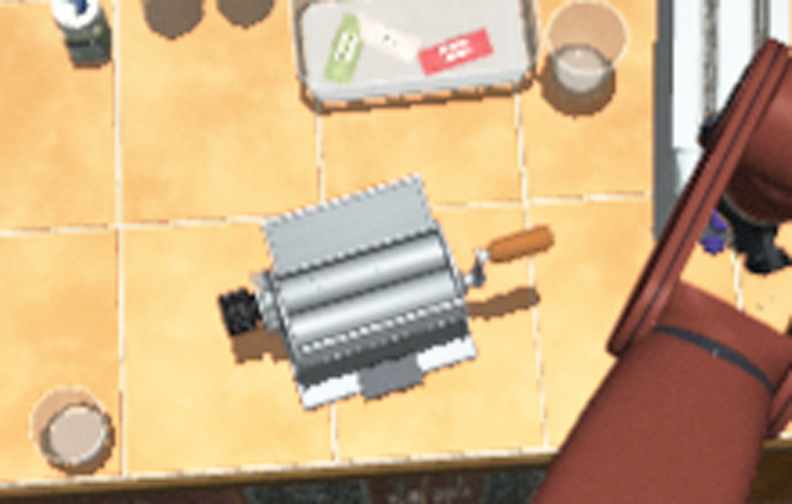

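View pics/c20.png

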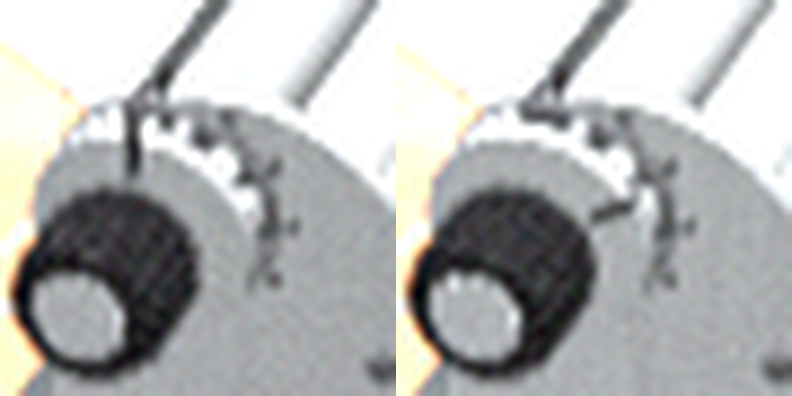

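```bash
python3 - <<'E'
from fit import *
for q in(1.3,1.45,1.571,1.7,1.82):
    m=model([.48725,.21552,.2468,q]);print(q,proj(s,m["H"])[0].round(1),proj(t,m["H"])[0].round(1))
E
```

```text
1.3 [295.6 175.9] [307.4 222.1]
1.45 [299.5 175.8] [308.4 224.8]
1.571 [302.8 176.2] [309.3 227.1]
1.7 [306.2 177. ] [310.2 229.7]
1.82 [309.4 178.1] [311.  232.2]
```

```bash
python3 - <<'E'
from cell import *
o=get_obs();print(o["time"],o["ft_force"])
print(close_job())
E
```

```text
24.0 [ 0.3695542   0.5793202  -0.35175874]
the job is handed in; nothing more can be done
None
```

I set the knob in the second notch, wound the crank to straight up, and handed the job in at 24.0 s. No verdict was reported.

**What I did:**
- **Knob:** The tool could only shift and spin about its own axis. So I turned the knob by friction, pressing the closed fingertips on top of the grip, pulling it out and rolling it towards the robot in two strokes. After the second stroke it dropped home.
- **Crank:** I gripped the handle from above, guided it round its arc to the top, let go and backed away.

**Last checks:**
- **Knob position:** In the side picture the grip shows no shift from its starting home position, to about 0.5 mm. The pointer reads about 1.0 rad, which fits only the second notch.
- **Crank angle:** Both cameras put it at about 1.58 rad (target 1.571).
- **Machine and things round it:** The machine and the small cup show no movement in the side picture. The water glass is still standing in the top view. I did not measure the salt shaker or the opener, though the arm never went low near them.
- **Wrist force:** It was near zero at hand-in.

**What went wrong on the way:**
- The first press slipped off the back of the knob, and I repeated it.
- Pressing left the tool tilted by up to about 0.2 rad. I only partly corrected this, and it did no harm that I could see.
- I estimated the turn of the knob from the fingertip travel, but the fingertips slipped during the second stroke. I relied on the pictures for the final angle instead.

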